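Set a slotted selector with a screwdriver and return it to its ring

ROBOT

A 6-joint arm with a two-finger parallel gripper is mounted at the origin on a cart in front of the work surface, level with it; the furniture and walls round the work are solid. World frame = base frame: x ahead of the robot, y to its left, z up, the work surface at z = 0. Lengths are in mm, angles in rad, forces in N, time in s.
With the tool pointing down it reaches from about 350 to 725 mm from the base axis. Payload 4.3 kg.
Tool frame: the origin (TCP) lies on the centre line of the jaws, within the pads' length; the fingertips stand 25 mm ahead of it and the grasp point (between the pads) lies 6 mm ahead of it (bot.tcp_to_tips is the z of the fingertips in the tool frame, in mm); z points along the fingers, y is the direction in which the jaws open and shut (so a half turn about z gives the same grasp; the last joint's range is limited). The gripper opens to 85 mm and grips with 20 to 120 N. Pads are 22 mm wide; open, the fingers measure 114 mm over their backs; the gripper's body (76 mm by 85 mm) begins 54 mm behind the grasp point. The pads swing forward as they close: fully open they stand 13 mm farther back than shut.
Start: joints at [0.993, 0.377, 0.081, 1.274, 0, 1.46], TCP at [259.293, 513.256, 256.329] pointing down, gripper open.
Joint ranges: [-2.72, 2.72], [-0.84, 1.66], [-1.02, 1.22], [-1.77, 2.12], [-1.37, 1.28], [-3.14, 3.14]. Speed limits (rad/s): [2.57, 2.57, 3.14, 3.14, 3.14, 3.14].

INTERFACE

Orientations are given as a unit quaternion [w, x, y, z].
In Python, from cell import bot gives the robot as it stands.
- The arm moves only by the tool play_rows, never from a script. Its argument "targets" is a list that holds one entry, the list of rows, each a list of 6 numbers: the shift along the tool's x, y, z in m, then the turn, a rotation vector about the tool's x, y, z in rad. In form: [[[x, y, z, wx, wy, wz], ...]]. A call has 1 to 8 rows; each row shifts and turns the commanded pose from where the row before left it, along the tool's axes as they then stand; what a row does not reach is not made up. A row lasts 1/10 s, in which the tool goes at most 50 mm and 8.59 degrees, less where a joint would pass 70% of its speed; a pose out of reach is approached as far as the arm can. A call with a gripper value outside its range is refused whole. "fingers" is the gripper command: -1 is fully open, 1 is shut, values between are in proportion, set as the call begins (left out, the last holds). The fingers move at their own pace and stop on an object; the grip force is fixed at half the most. Time passes only in rows, so rows that do not move let the fingers close. It gives the time, the measured TCP pose, the force and the opening at its end, in the units of the state.
- bot.read_state(): the state, without advancing time (a new reading comes with each control period).
- bot.capture(name): name is "scene" or "top" or "wrist"; returns a dict with "frame" (480x640x3 uint8, red, green, blue), "K" (3x3 intrinsics, pixels), "position" and "orientation" of the camera in the world; the wrist camera has in their place "T_tool_cam" (4x4, takes a point from camera to tool coordinates, whose origin is the TCP and whose axes are the flange's). Camera axes: x right, y up, looking along -z (the intrinsics and any distortion apply to the point x, -y, -z); pixel columns grow to the right and rows downward; lengths in mm; the calibration is good to about 2 mm. A picture is of the moment at which its call begins: read the wrist's pose just before it. There is no depth.
- bot.finish_job(): hands the job in, once; it reports no verdict.
Trained networks look in the newest picture that a camera, given by its name, has taken for a name from the list of things; names that differ only in an ending like _2 or _b are one class to them, and where a whole thing is asked for, a point or a joint stands for the part that bears it (a point fixed in the world has none). Each returns a list of dicts, best first, with "conf" (0 to 1); they miss things now and then, are a little off and sometimes report something else, mostly with a low value. They report only what shows in the picture. A call takes as long as a camera call. They do not tell look-alikes from the thing itself.
- bot.spot_in(label, camera): "rect" ([left, top, width, height] in pixels, round what is visible of it).
- bot.silhouettes(label, camera): "mask" (480x640 bool, what is visible of it) and "rect" ([left, top, width, height] in pixels, round what is visible of it).
The state is a dict: "time": time; "joint_positions": joint angles; "dq": joint speeds; "joint_efforts": joint torques, N m; "tool_pos": TCP position; "tool_rot": TCP orientation; "wrist_force": force on the tool from outside, world axes, zero at the start; "torque": the same for the moment, N m; "finger_gap": finger opening in mm.
Only numpy, scipy, OpenCV 4.12 (cv2) and the standard library are available. Lean on these libraries where they do the work, as an engineer would, in place of code of your own. Each camera call takes 0.05 s, during which the arm holds its last target.

TASK

Take the flat-bladed screwdriver (the one with the flat, oblong handle) out of its ring in the tool stand, put its blade in the slot of the control box's selector and turn the selector a quarter turn clockwise, so that its arrow points from the single dot to the double dot. Then let the screwdriver down blade first through the empty ring of the stand until its collar rests on the ring, and let go. Work the selector only with the driver, and leave the round-handled awl and the small things on the counter where they are.

Things in the scene. Friction and masses are not known exactly. Their poses are not given: they have to be found in the camera images.
- flat_driver: Flat screwdriver, 169 mm, 0.12 kg, blade down in one ring. Origin: middle of the blade's bottom edge; z up the shaft; x along the blade's width. Blade 14 (x) by 2.5 (y) mm, 20 mm high; shaft 8 mm across; round collar 30 mm across, underside 75 mm above the tip; black flat-faced handle 79 to 169 mm above the tip, 30 mm wide (x, in line with the blade), 18 mm thick (y): grip across the 18 mm.
- round_awl: Bystander: loose round-handled pointed awl, 152 mm long, handle 27 mm across, standing tip down in the stand's other ring, with the same 30 mm collar. Origin at its tip, z up.
- tool_stand: Fixed grey steel stand: base plate 100 (x) by 200 (y) mm, an upright panel 95 mm high at its far (+x) side, two steel rings held out from it toward the robot. Origin: middle of its underside; x to the panel, y to the left. It may stand left or right of the control box; either ring may hold the driver. (A tall fixed urn stands at the back left of the counter, near x 0.73, y 0.47.)
- ring_left (a point): Centre of the top face of the stand's left (+y) ring, 100 mm above the counter, 110 mm from the other ring. Ring 34 mm outside, bore 18 mm, 10 mm thick, open below down to the base plate at 10 mm. A tool hanging in it has its tip 75 mm below this point, and may turn and shift by a few mm.
- ring_right (a point): Centre of the top face of the right (-y) ring; otherwise as ring_left.
- control_box: Fixed grey control box, 130 mm (x) by 160 mm (y), top plate at 54 mm, with the round selector in the middle of its top. Origin: middle of its underside, x to the far side, z up. On the plate, 41 mm from the selector's axis, one dot at the far (+x) side and two dots side by side at the right (-y) side.
- slot (a point): Centre of the slot's mouth on the selector's axis, level with its steel face (66 mm above the counter), turning with it: x along the slot, toward the end with the painted arrow; z up. Slot 18 mm long, 4.5 mm wide, 7 mm deep. Face 34 mm across, in a fixed black bezel 50 mm across that stands 2 mm proud of it.
- selector (a joint): Angle of the selector, rad, growing clockwise seen from above. 0: arrow at the single dot (box +x); 1.571: at the double dot (box -y). Starts within 0.12 of 0; end stops at -0.25 and 1.85, none at the target. Friction 0.07 N m; it stays where it is left. The blade has about 0.15 rad of play either way in the slot.
- ring_cutter: Bystander: loose steel ring cutter, 67 mm across, 28 mm high. Origin under its middle.
- nozzle: Bystander: loose small steel cone nozzle, 30 mm across, 40 mm high. Origin under its middle.
There are look-alikes about, which are no part of the job. Leave any turquoise look-alike of the flat_driver alone.

How it is judged:
By the outcome, as a careful person would: the job done as asked, in the order asked, and still so for the second after the job is handed in, with the robot touching nothing.
It also fails if it takes over 64 s, if anything falls off the work surface, if the arm or the gripper's body presses on something with over 40 N, if the wrist force passes 120 N, or if a joint passes its speed limit or range.

## Working session

There is one attempt and no reset: what is moved stays moved. The work goes in short steps, Python scripts to look and compute and a tool call to move; the robot and the scene stay as the last step left them, time stands still between calls to the robot, and variables do not carry over. Pictures are saved under pics/ and viewed, and the job is handed in when it is done.

Besides the shell and the picture viewer there is one more tool, called after "Request:" by a JSON object that holds its "name" and its "arguments", one argument or row to a line. play_rows: Moves the arm, as the interface text tells. Its arguments: {"type":"object","properties":{"targets":{"type":"array"},"fingers":{"type":"number"}},"required":["targets"]}

```bash
mkdir -p pics; ls
python3 - <<'E'
from cell import bot
import cv2
s=bot.read_state();print(s)
for n in("scene","top","wrist"):
    c=bot.capture(n);cv2.imwrite(f"pics/a_{n}.png",c["frame"][:,:,::-1])
    print(n,c["K"].tolist(),{k:v for k,v in c.items() if k not in("frame","K")})
    for l in("flat_driver","round_awl","tool_stand","control_box","selector","slot"):
        try: print(l,[(d["rect"],round(d["conf"],2)) for d in bot.spot_in(l,n)])
        except Exception as e: print(l,e)
E
```

```text
pics
{'time': 0.0, 'joint_positions': array([ 9.92678773e-01,  3.78059852e-01,  7.96439992e-02,  1.27439732e+00,
       -1.94382668e-05,  1.46053430e+00]), 'dq': array([ 0.00138418, -0.00030885, -0.00040207,  0.00163721, -0.00078036,
        0.00101736]), 'joint_efforts': array([-1.48006806e-03, -4.63601339e+01,  2.69877434e+01,  2.07978138e-02,
        6.47419620e-05, -1.43910537e-07]), 'tool_pos': array([258.96152049, 512.71605652, 255.36966451]), 'tool_rot': array([-3.31126536e-04,  2.31799958e-01,  9.72762953e-01, -9.52555817e-04]), 'wrist_force': array([-0.10172083,  0.51178203,  0.45503482]), 'torque': array([ 0.00436586, -0.01567248, -0.06899413]), 'finger_gap': 85.62785536001022}
scene [[520.1479760793127, 0.0, 320.0468908686866], [0.0, 520.1479760793127, 241.1395658989185], [0.0, 0.0, 1.0]] {'position': array([ 152.65550233, -532.79571605,  730.10953475]), 'orientation': array([ 0.89631519,  0.37675358, -0.08387237, -0.21826875])}
flat_driver [([289.1, 147.8, 19.2, 72.0], 0.88), ([211.9, 187.9, 18.1, 70.6], 0.65), ([337.2, 279.8, 11.5, 21.1], 0.41)]
round_awl [([282.3, 123.8
[... 810 characters left out ...]
.5, 170.1, 91.2, 82.4], 0.93)]
selector [([460.3, 202.2, 13.8, 16.1], 0.7)]
slot [([458.5, 199.0, 19.0, 20.4], 0.71)]
wrist [[384.3333842135095, 0.0, 316.1814337828351], [0.0, 384.3333842135095, 240.93395893268655], [0.0, 0.0, 1.0]] {'T_tool_cam': array([[-1.73937631e-04,  9.61732103e-01,  2.73991482e-01,
         6.96983794e+01],
       [ 9.99999937e-01,  8.26284280e-05,  3.44796151e-04,
        -2.07785622e-01],
       [ 3.08962042e-04,  2.73991525e-01, -9.61732057e-01,
        -1.17538483e+02],
       [ 0.00000000e+00,  0.00000000e+00,  0.00000000e+00,
         1.00000000e+00]])}
flat_driver [([101.1, 455.8, 14.8, 23.4], 0.36)]
round_awl []
tool_stand []
control_box []
selector []
slot []
```

View pics/a_scene.png

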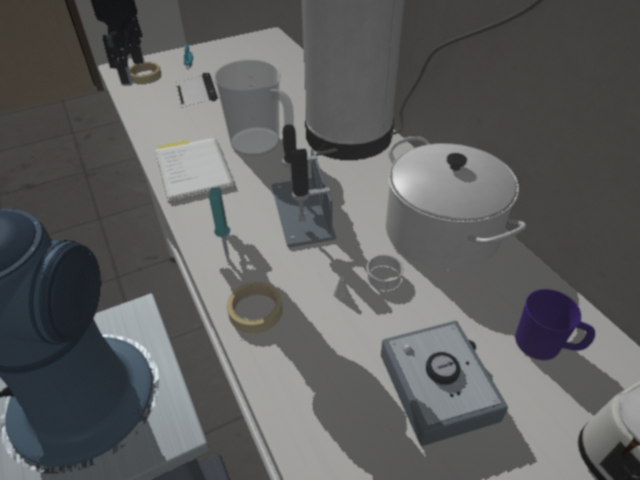

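View pics/a_top.png

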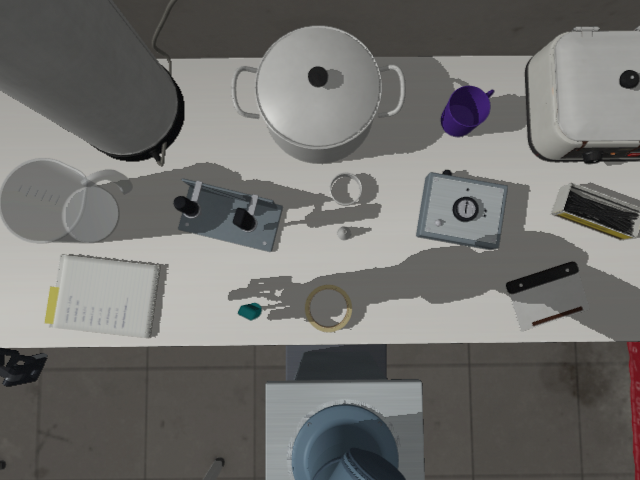

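View pics/a_wrist.png

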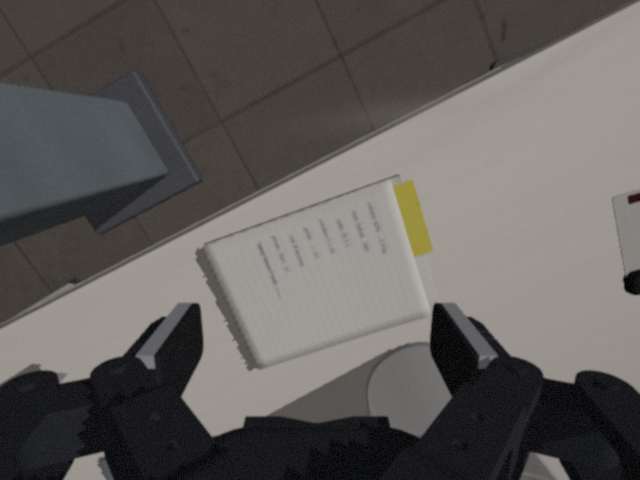

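Run:
```python
import cv2,numpy as np
t=cv2.imread("pics/a_top.png");s=cv2.imread("pics/a_scene.png")
a=cv2.resize(t[170:260,165:295],None,fx=6,fy=6,interpolation=cv2.INTER_CUBIC)
b=cv2.resize(s[110:260,260:350],None,fx=4,fy=4,interpolation=cv2.INTER_CUBIC)
c=cv2.resize(t[165:255,410:515],None,fx=6,fy=6,interpolation=cv2.INTER_CUBIC)
cv2.imwrite("pics/c1.png",cv2.convertScaleAbs(a,alpha=1.5));cv2.imwrite("pics/c2.png",cv2.convertScaleAbs(b,alpha=1.5));cv2.imwrite("pics/c3.png",c)
```

```text
(no output)
```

View pics/c1.png

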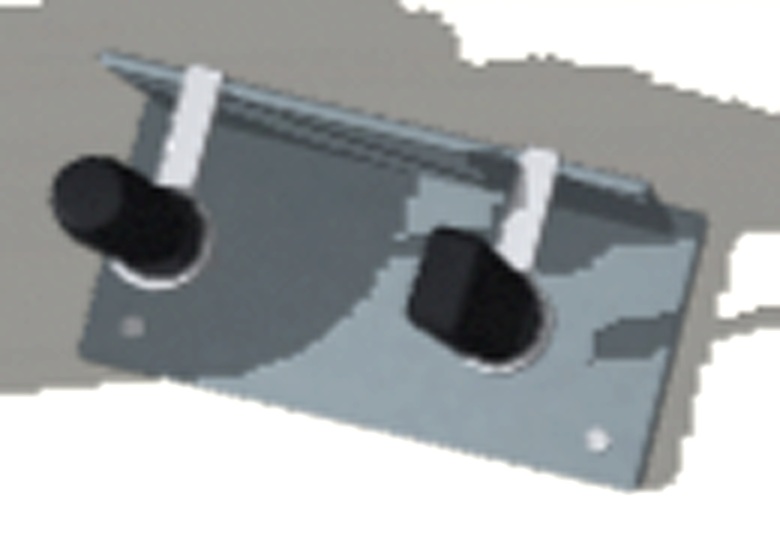

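View pics/c2.png

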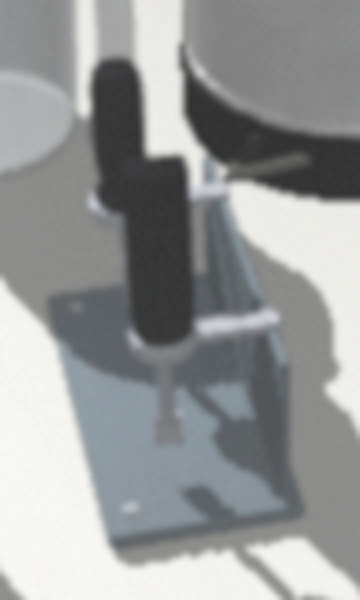

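View pics/c3.png

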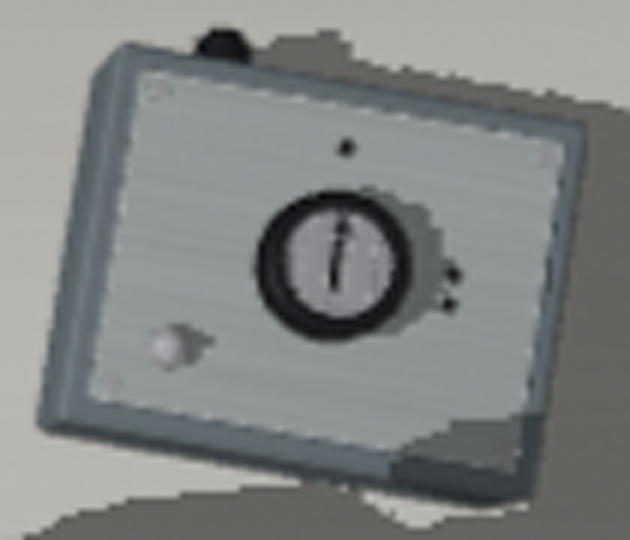

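```bash
cat > h.py <<'E'
import numpy as np, cv2
from scipy.spatial.transform import Rotation as R
from cell import bot
def q(o): return R.from_quat([o[1],o[2],o[3],o[0]])
def pose(s=None):
    s=s or bot.read_state(); T=np.eye(4);T[:3,:3]=q(s["tool_rot"]).as_matrix();T[:3,3]=s["tool_pos"];return T
def cap(name,fn=None):
    T=pose() if name=="wrist" else None
    c=bot.capture(name)
    if name=="wrist": M=T@c["T_tool_cam"]
    else:
        M=np.eye(4);M[:3,:3]=q(c["orientation"]).as_matrix();M[:3,3]=c["position"]
    if fn: cv2.imwrite(fn,c["frame"][:,:,::-1])
    np.savez("last_%s.npz"%name,M=M,K=c["K"],f=c["frame"])
    return c["frame"],c["K"],M
def load(name):
    d=np.load("last_%s.npz"%name);return d["f"],d["K"],d["M"]
def ray(K,M,u,v):
    d=np.linalg.inv(K)@[u,v,1];d=M[:3,:3]@[d[0],-d[1],-d[2]];return M[:3,3],d
def onz(K,M,u,v,z):
    o,d=ray(K,M,u,v);return o+d*(z-o[2])/d[2]
def proj(K,M,P):
    p=M[:3,:3].T@(np.atleast_2d(P)-M[:3,3]).T
    u=K@np.array([p[0],-p[1],-p[2]]);return (u[:2]/u[2]).T
def goal(pos,yawx):  # tool x heading in world (rad), tool pointing down
    x=np.array([np.cos(yawx),np.sin(yawx),0]);z=np.array([0,0,-1.]);T=np.eye(4)
    T[:3,:3]=np.c_[x,np.cross(z,x),z];T[:3,3]=pos;return T
def delta(T):
    D=np.linalg.inv(pose())@T
    return np.round(D[:3,3]/1000,4),np.round(R.from_matrix(D[:3,:3]).as_rotvec(),4)
E
python3 - <<'E'
from h import *
c=cap("top");f,K,M=c
for n,u,v,z in(("collar",247.8,222.5,102),("awlcollar",165+165/6,170+240/6,102),("slot",410+335/6,165+264/6,66),("dot1",410+347/6,165+147/6,54),("dd",410+451/6,165+288/6,54)): print(n,onz(K,M,u,v,z).round(1))
f,K,M=cap("scene")
for n,u,v,z in(("collar",260+162/4,110+338/4,100),("slot",443,367,66)): print(n,onz(K,M,u,v,z).round(1))
E
```

```text
collar [465.5 179.6 102. ]
awlcollar [490.1 283.5 102. ]
slot [ 492.4 -240.6   66. ]
dot1 [ 533.2 -249.5   54. ]
dd [ 485.8 -282.2   54. ]
collar [459.7 170.3 100. ]
slot [ 490.1 -244.4   66. ]
```

Run:
```python
from h import *
print(delta(goal([463,177,290],np.pi-0.23)))
```

```text
(array([-0.3334, -0.2082, -0.0337]), array([ 1.000e-04,  0.000e+00, -2.378e-01]))
```

Request:
{"name": "play_rows", "arguments": {
  "targets": [
    [[-0.0417, -0.026, -0.0042, 0, 0, 0], [-0.0417, -0.026, -0.0042, 0, 0, 0], [-0.0417, -0.026, -0.0042, 0, 0, 0], [-0.0417, -0.026, -0.0042, 0, 0, 0], [-0.0417, -0.026, -0.0042, 0, 0, 0], [-0.0417, -0.026, -0.0042, 0, 0, 0], [-0.0417, -0.026, -0.0042, 0, 0, 0], [-0.0417, -0.026, -0.0042, 0, 0, 0]]
  ]
}}

```text
time: 1.95
tool_pos: [464.0, 175.4, 290.4]
tool_rot: [0.0, 0.232, 0.973, 0.0]
wrist_force: [0.2, 0.1, 0.1]
finger_gap: 85.4
```

Request:
{"name": "play_rows", "arguments": {
  "targets": [
    [[0, 0, 0, 0, 0, -0.12], [0, 0, 0, 0, 0, -0.118], [0, 0, 0, 0, 0, 0], [0, 0, 0, 0, 0, 0]]
  ]
}}

```text
time: 2.35
tool_pos: [463.2, 177.2, 289.9]
tool_rot: [0.0, 0.116, 0.993, 0.0]
wrist_force: [0.2, 0.8, -0.6]
finger_gap: 85.6
```

Run:
```python
from h import *
f,K,M=cap("wrist","pics/b1.png")
print(pose().round(3)); print(delta(goal([463,177,290],np.pi-0.23)))
for l in("flat_driver","tool_stand","round_awl"): print(l,[(d["rect"],round(d["conf"],2)) for d in bot.spot_in(l,"wrist")])
```

```text
[[-9.73000e-01  2.29000e-01  0.00000e+00  4.63120e+02]
 [ 2.29000e-01  9.73000e-01  0.00000e+00  1.77416e+02]
 [-0.00000e+00  0.00000e+00 -1.00000e+00  2.89950e+02]
 [ 0.00000e+00  0.00000e+00  0.00000e+00  1.00000e+00]]
(array([ 0.    , -0.0004, -0.    ]), array([ 0.0001,  0.0001, -0.0013]))
flat_driver [([300.2, 206.4, 36.8, 73.6], 0.75), ([228.3, 42.6, 45.6, 181.0], 0.55)]
tool_stand [([277.7, 160.5, 206.2, 126.0], 0.73)]
round_awl [([426.8, 205.1, 81.0, 63.7], 0.91)]
```

View pics/b1.png

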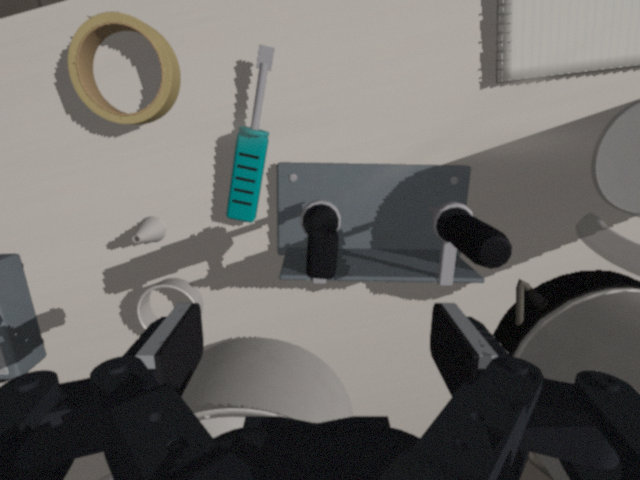

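Run:
```python
from h import *
f,K,M=load("wrist")
i=f[:,:,::-1]
a=cv2.resize(i[190:295,270:370],None,fx=7,fy=7,interpolation=cv2.INTER_CUBIC)[:600]
a=cv2.resize(i[195:290,270:370],None,fx=6,fy=6,interpolation=cv2.INTER_CUBIC)
cv2.imwrite("pics/b1c.png",cv2.convertScaleAbs(a,alpha=1.8,beta=10))
```

```text
(no output)
```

View pics/b1c.png

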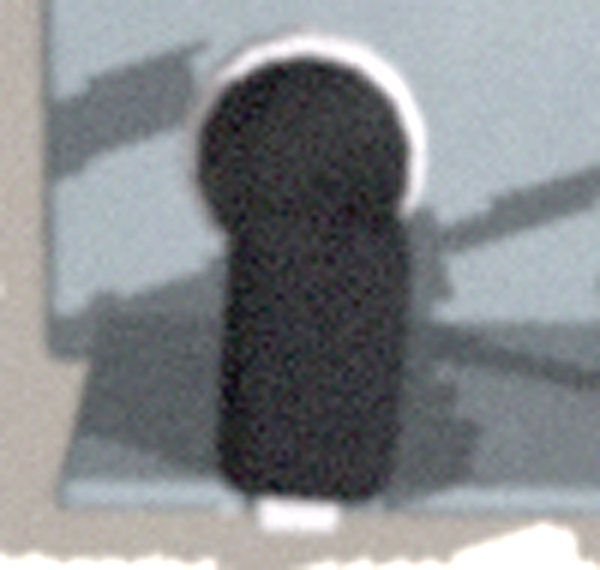

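```bash
cat > fit.py <<'E'
from h import *
from scipy.optimize import differential_evolution
def model(x,y,yaw,z0=25,rc=3):
    c,s=np.cos(yaw),np.sin(yaw);Rm=np.array([[c,-s],[s,c]])
    def disc(r,z,n=40):
        t=np.linspace(0,2*np.pi,n);return np.c_[x+r*np.cos(t),y+r*np.sin(t),np.full(n,z)]
    pts=[]
    for sx in(-1,1):
        for sy in(-1,1):
            t=np.linspace(0,2*np.pi,12)
            p=np.c_[sx*(15-rc)+rc*np.cos(t),sy*(9-rc)+rc*np.sin(t)]@Rm.T+[x,y]
            pts.append(p)
    p=np.vstack(pts)
    h=np.vstack([np.c_[p,np.full(len(p),z)] for z in(z0+79,z0+169)])
    col=np.vstack([disc(15,z0+75),disc(15,z0+79)])
    return h,col
def render(K,M,par,roi,S=4,col=True):
    u0,v0,w,h=roi;m=np.zeros((h*S,w*S),np.uint8)
    H,C=model(*par)
    for P in (H,C) if col else (H,):
        q_=(proj(K,M,P)-[u0,v0]+.5)*S
        cv2.fillConvexPoly(m,cv2.convexHull(q_.round().astype(np.int32)),255)
    return cv2.resize(m,(w,h),interpolation=cv2.INTER_AREA)/255.
def fit(K,M,f,roi,thr,x0,col=True,rng=12):
    u0,v0,w,h=roi
    g=f[v0:v0+h,u0:u0+w].max(2).astype(float)
    g=cv2.GaussianBlur(g,(3,3),.7)
    obs=np.clip((thr-g)/16+.5,0,1)
    best=None
    def cost(p): return np.abs(render(K,M,p,roi,col=col)-obs).sum()
    r=differential_evolution(cost,[(x0[0]-rng,x0[0]+rng),(x0[1]-rng,x0[1]+rng),(x0[2]-.8,x0[2]+.8)],seed=1,maxiter=60,popsize=12,tol=1e-6)
    return r.x,r.fun,obs
E
python3 - <<'E'
from fit import *
for nm,roi in(("wrist",(285,190,75,100)),("top",(225,195,40,45))):
    f,K,M=load(nm)
    u0,v0,w,h=roi; g=f[v0:v0+h,u0:u0+w].max(2)
    print(np.histogram(g,bins=[0,20,40,50,60,70,80,90,100,120,150,255])[0])
    for thr in(55,65):
        x,c,obs=fit(K,M,f,roi,thr,(463,177,-0.23));print(nm,thr,x.round(3),c.round(1),obs.sum().round())
    r=render(K,M,x,roi)
    o=cv2.resize(np.hstack([obs,r,g/255.]),None,fx=5,fy=5,interpolation=0)*255
    cv2.imwrite(f"pics/fit_{nm}.png",o[:600,:1200] if nm=="top" else cv2.resize(o,None,fx=.7,fy=.7))
E
```

```text
[ 264 1861  390  596  651  313  232  802 2072  232   87]
wrist 55 [466.609 178.284   0.564] 833.0 2871.0
wrist 65 [466.133 179.099   0.569] 1058.8 3453.0
[155 179  18  98 149 208  60  62 766  44  61]
top 55 [466.043 181.839  -0.571] 92.3 389.0
top 65 [ 4.66012e+02  1.80898e+02 -1.70000e-01] 181.5 509.0[ WARN:0@1.640] global loadsave.cpp:1063 imwrite_ Unsupported depth image for selected encoder is fallbacked to CV_8U.
```

View pics/fit_wrist.png

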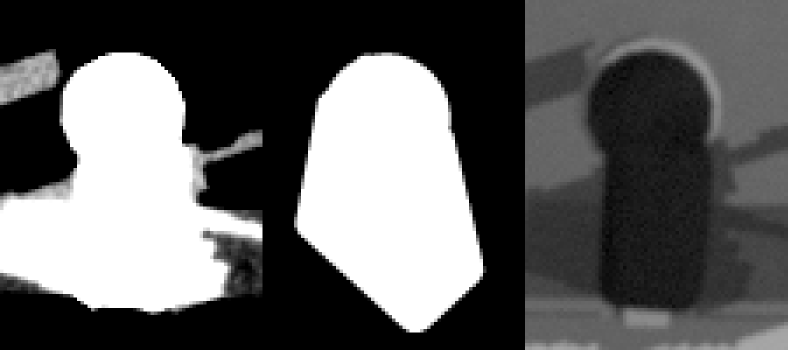

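View pics/fit_top.png

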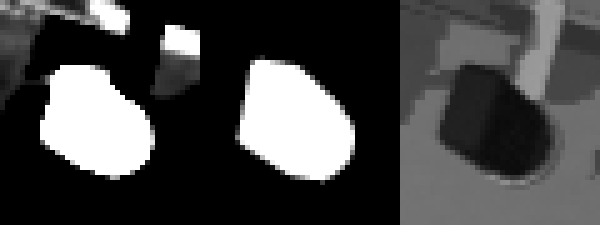

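Run:
```python
from fit import *
for nm,roi in(("wrist",(285,190,75,100)),("top",(225,195,40,45))):
    f,K,M=load(nm)
    for thr in((35,42) if nm=="wrist" else (38,45)):
        x,c,obs=fit(K,M,f,roi,thr,(463,177,-0.3));print(nm,thr,x.round(3),c.round(1),obs.sum().round())
    r=render(K,M,x,roi)
    o=cv2.resize(np.hstack([obs,r,np.abs(obs-r)]),None,fx=3.5,fy=3.5,interpolation=0)*255
    cv2.imwrite(f"pics/fit2_{nm}.png",o.astype(np.uint8))
```

```text
wrist 35 [ 4.62265e+02  1.80284e+02 -2.61000e-01] 441.0 1963.0
wrist 42 [ 4.62250e+02  1.80235e+02 -2.89000e-01] 329.1 2161.0
top 38 [466.384 181.394  -0.576] 93.1 301.0
top 45 [466.474 181.287  -0.685] 71.2 332.0
```

View pics/fit2_wrist.png

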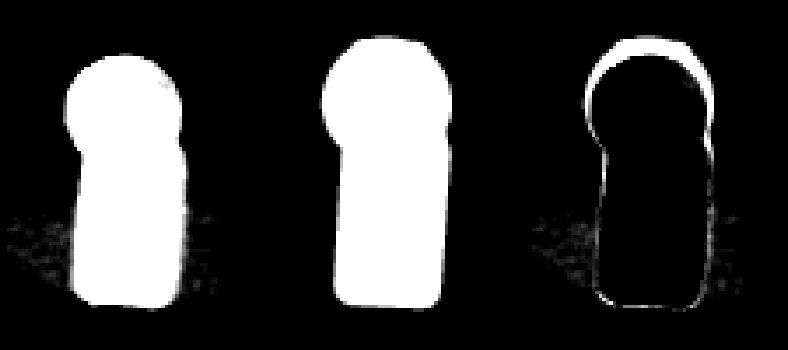

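View pics/fit2_top.png

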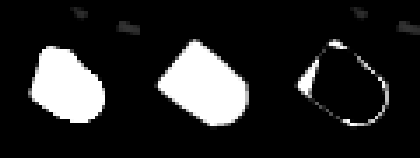

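Run:
```python
from h import *
f,K,M=cap("top")
print(onz(K,M,239.5,217.2,194), onz(K,M,165+475/6-.0,170+300/6,104))
f,K,M=load("wrist")
print(onz(K,M,320.3,222,104)) # black disc centre
print(onz(K,M,285+128/3.5,190+290/3.5,194))
print(proj(K,M,np.array([[463,180,194],[463,180,104]])))
print(delta(goal([463,179.5,290],np.pi-0.28)))
```

```text
[463.12999597 179.06452681 194.        ] [470.00372345 186.13358533 104.        ]
[464.65903426 180.0576927  104.        ]
[474.29684899 177.64809013 194.        ]
[[321.11356639 254.28839299]
 [319.76407354 220.06855787]]
(array([ 0.0005,  0.0019, -0.0001]), array([ 0.    , -0.    ,  0.0503]))
```

Request:
{"name": "play_rows", "arguments": {
  "targets": [
    [[0.0, 0.0019, 0.033, 0, 0, 0.05], [0, 0, 0.04, 0, 0, 0], [0, 0, 0.04, 0, 0, 0], [0, 0, 0.02, 0, 0, 0], [0, 0, 0, 0, 0, 0], [0, 0, 0, 0, 0, 0]]
  ],
  "fingers": -1
}}

```text
time: 3.2
tool_pos: [463.7, 179.2, 157.4]
tool_rot: [-0.0, 0.139, 0.99, 0.0]
wrist_force: [0.6, -0.2, 0.9]
finger_gap: 85.6
```

Run:
```python
from h import *
cap("wrist","pics/b2.png");print(pose().round(3))
```

```text
[[-9.61000e-01  2.76000e-01  2.00000e-03  4.64581e+02]
 [ 2.76000e-01  9.61000e-01  1.00000e-03  1.79394e+02]
 [-2.00000e-03  1.00000e-03 -1.00000e+00  1.58231e+02]
 [ 0.00000e+00  0.00000e+00  0.00000e+00  1.00000e+00]]
```

View pics/b2.png

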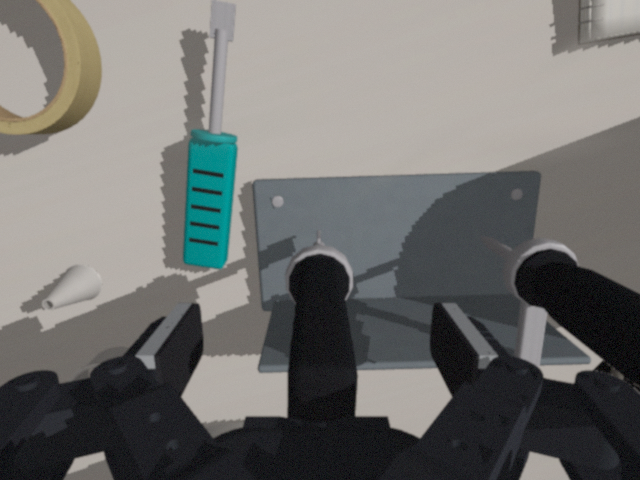

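Request:
{"name": "play_rows", "arguments": {
  "targets": [
    [[0, 0, 0, 0, 0, 0], [0, 0, 0, 0, 0, 0], [0, 0, 0, 0, 0, 0], [0, 0, 0, 0, 0, 0], [0, 0, 0, 0, 0, 0], [0, 0, 0, 0, 0, 0], [0, 0, 0, 0, 0, 0]]
  ],
  "fingers": 1
}}

```text
time: 3.95
tool_pos: [463.9, 179.1, 157.3]
tool_rot: [0.0, 0.139, 0.99, 0.0]
wrist_force: [0.1, -0.8, 3.7]
finger_gap: 17.4
```

Request:
{"name": "play_rows", "arguments": {
  "targets": [
    [[0, 0, 0, 0, 0, 0], [0, 0, 0, 0, 0, 0], [0, 0, 0, 0, 0, 0], [0, 0, 0, 0, 0, 0]]
  ]
}}

```text
time: 4.35
tool_pos: [463.9, 179.1, 157.3]
tool_rot: [0.0, 0.139, 0.99, 0.0]
wrist_force: [-0.7, 0.9, 5.7]
finger_gap: 17.0
```

Run:
```python
from h import *
cap("wrist","pics/b3.png");print(pose().round(3));print(bot.read_state()["wrist_force"])
```

```text
[[-9.61000e-01  2.76000e-01  1.00000e-03  4.63881e+02]
 [ 2.76000e-01  9.61000e-01  0.00000e+00  1.79075e+02]
 [-0.00000e+00  0.00000e+00 -1.00000e+00  1.57270e+02]
 [ 0.00000e+00  0.00000e+00  0.00000e+00  1.00000e+00]]
[-1.79895361  0.08037818  6.20290112]
```

View pics/b3.png

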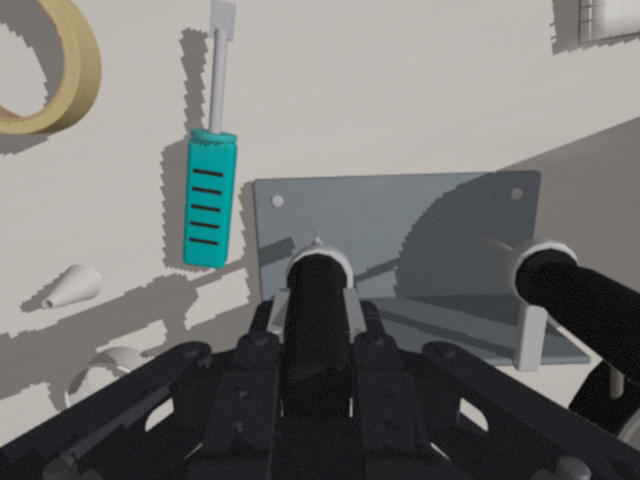

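Request:
{"name": "play_rows", "arguments": {
  "targets": [
    [[0, 0, -0.01, 0, 0, 0], [0, 0, -0.02, 0, 0, 0], [0, 0, -0.02, 0, 0, 0], [0, 0, -0.02, 0, 0, 0], [0, 0, -0.02, 0, 0, 0], [0, 0, -0.02, 0, 0, 0], [0, 0, -0.02, 0, 0, 0], [0, 0, 0, 0, 0, 0]]
  ]
}}

```text
time: 5.2
tool_pos: [465.0, 179.3, 289.5]
tool_rot: [0.002, 0.139, 0.99, 0.001]
wrist_force: [0.9, 0.4, -0.5]
finger_gap: 17.1
```

Request:
{"name": "play_rows", "arguments": {
  "targets": [
    [[0, 0, 0, 0, 0, 0], [0, 0, 0, 0, 0, 0]]
  ]
}}

```text
time: 5.4
tool_pos: [463.0, 178.8, 285.5]
tool_rot: [-0.001, 0.139, 0.99, -0.0]
wrist_force: [-0.6, -0.1, -1.3]
finger_gap: 17.2
```

Run:
```python
from h import *
f,K,M=cap("wrist","pics/b4.png");print(pose().round(3))
cv2.imwrite("pics/b4c.png",cv2.resize(f[170:310,240:400,::-1],None,fx=4,fy=4,interpolation=cv2.INTER_CUBIC))
```

```text
[[-9.61000e-01  2.76000e-01 -3.00000e-03  4.62873e+02]
 [ 2.76000e-01  9.61000e-01 -1.00000e-03  1.78801e+02]
 [ 2.00000e-03 -1.00000e-03 -1.00000e+00  2.85466e+02]
 [ 0.00000e+00  0.00000e+00  0.00000e+00  1.00000e+00]]
```

View pics/b4c.png

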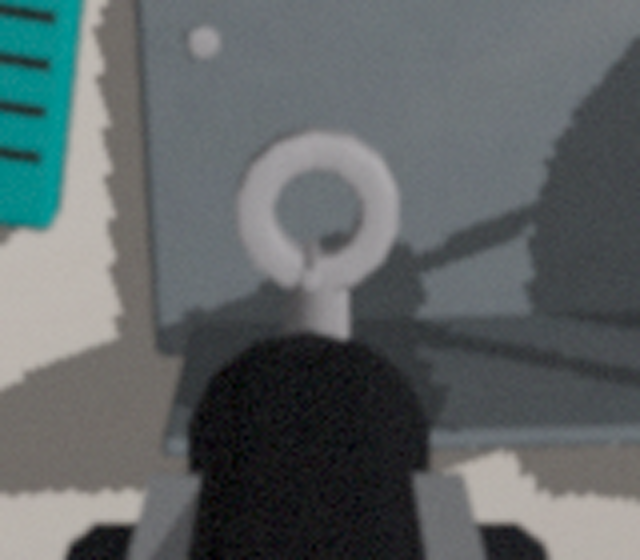

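View pics/b4.png

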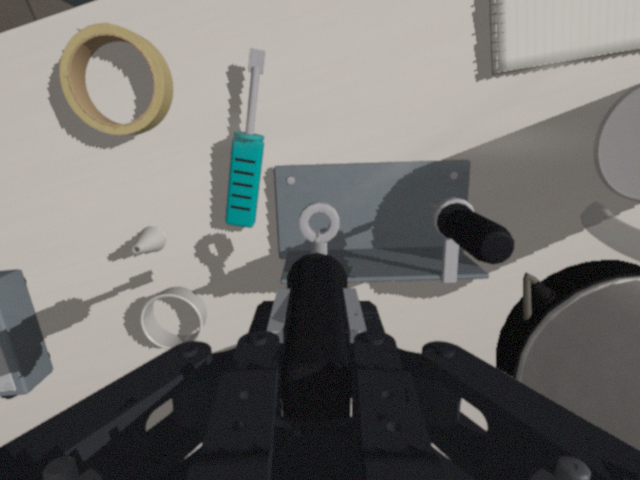

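Request:
{"name": "play_rows", "arguments": {
  "targets": [
    [[0, 0, 0, 0, 0, 0], [0, 0, 0, 0, 0, 0], [0, 0, 0, 0, 0, 0]]
  ]
}}

```text
time: 5.75
tool_pos: [463.5, 179.0, 286.5]
tool_rot: [-0.0, 0.139, 0.99, -0.0]
wrist_force: [-0.7, 0.5, -1.8]
finger_gap: 17.4
```

Run:
```python
from h import *
print(pose().round(3))
f,K,M=cap("wrist","pics/b5.png");T=pose();print(T.round(3))
fs=[f.astype(float)]
for i in range(5): fs.append(cap("wrist")[0].astype(float))
a=np.mean(fs,0); np.save("avg.npy",a)
print(pose()[:3,3])
cv2.imwrite("pics/b5c.png",cv2.resize(a[190:270,270:370,::-1],None,fx=7,fy=7,interpolation=cv2.INTER_CUBIC).clip(0,255).astype(np.uint8))
w=(T@[0,0,132.3,1])[:3];print(proj(K,M,w),[proj(K,M,(T@[x,0,132.3,1])[:3]) for x in(-3,3)])
print(onz(K,M,320,222.5,100))
```

```text
[[-9.61000e-01  2.76000e-01 -1.00000e-03  4.63495e+02]
 [ 2.76000e-01  9.61000e-01 -0.00000e+00  1.78967e+02]
 [ 1.00000e-03 -0.00000e+00 -1.00000e+00  2.86499e+02]
 [ 0.00000e+00  0.00000e+00  0.00000e+00  1.00000e+00]]
[[-9.61000e-01  2.76000e-01 -0.00000e+00  4.63573e+02]
 [ 2.76000e-01  9.61000e-01 -0.00000e+00  1.79003e+02]
 [ 0.00000e+00 -0.00000e+00 -1.00000e+00  2.86661e+02]
 [ 0.00000e+00  0.00000e+00  0.00000e+00  1.00000e+00]]
[463.72717352 179.01576562 286.97334454]
[[316.6636627 239.1106324]] [array([[316.66321523, 243.38044895]]), array([[316.66411302, 234.81368818]])]
[465.40403611 181.30765142 100.        ]
```

View pics/b5c.png

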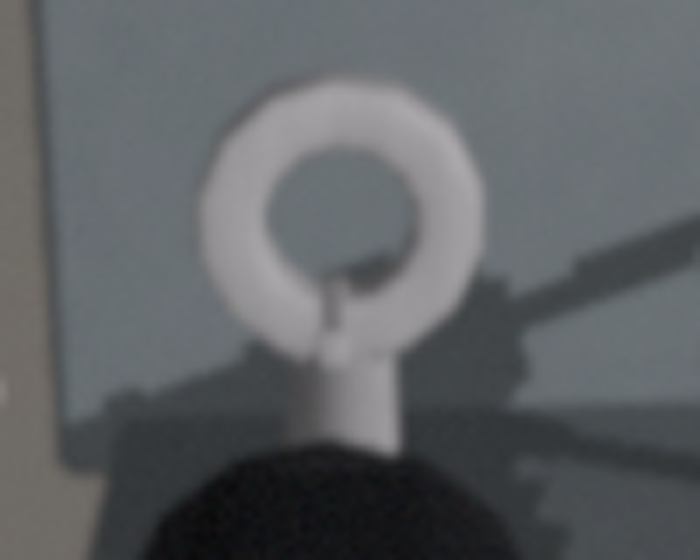

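Run:
```python
from h import *
f,K,M=load("top");o1,d1=ray(K,M,318,74)
f,K,M=cap("scene");o2,d2=ray(K,M,457,157)
A=np.c_[d1,-d2];t=np.linalg.lstsq(A,o2-o1,rcond=None)[0];print(o1+t[0]*d1,o2+t[1]*d2)
print(delta(goal([420,-20,287],np.pi-0.21)))
print(delta(goal([491,-242,260],np.pi-0.14)))
```

```text
[717.83723104  44.74778409 179.31755675] [715.49485844  46.05593357 178.30061957]
(array([-1.290e-02, -2.034e-01, -1.000e-04]), array([ 0.0002,  0.0001, -0.0698]))
(array([-0.1425, -0.3971,  0.0269]), array([ 2.000e-04,  1.000e-04, -1.398e-01]))
```

Request:
{"name": "play_rows", "arguments": {
  "targets": [
    [[-0.008, -0.022, 0, 0, 0, 0], [-0.0156, -0.0434, 0, 0, 0, 0], [-0.0156, -0.0434, 0, 0, 0, 0], [-0.0156, -0.0434, 0, 0, 0, 0], [-0.0156, -0.0434, 0, 0, 0, 0], [-0.0156, -0.0434, 0, 0, 0, 0], [-0.0156, -0.0434, 0, 0, 0, 0], [-0.0156, -0.0434, 0, 0, 0, 0]]
  ]
}}

```text
time: 6.9
tool_pos: [486.3, -168.4, 287.1]
tool_rot: [0.0, 0.14, 0.99, 0.0]
wrist_force: [1.5, -0.3, -1.7]
finger_gap: 17.4
```

Request:
{"name": "play_rows", "arguments": {
  "targets": [
    [[-0.0156, -0.0434, 0.005, 0, 0, 0], [-0.01, -0.0278, 0.012, 0, 0, 0], [0, 0, 0.01, 0, 0, -0.07], [0, 0, 0, 0, 0, -0.07], [0, 0, 0, 0, 0, 0], [0, 0, 0, 0, 0, 0], [0, 0, 0, 0, 0, 0], [0, 0, 0, 0, 0, 0]]
  ]
}}

```text
time: 7.7
tool_pos: [491.5, -241.8, 260.2]
tool_rot: [0.0, 0.07, 0.998, -0.0]
wrist_force: [0.4, 0.1, 0.3]
finger_gap: 17.4
```

```bash
cat > w.py <<'E'
from h import *
import sys
def shot(tag,box=(190,270,270,370),sc=7,n=4):
    Ts=[];fs=[]
    for i in range(n):
        f,K,M=cap("wrist");fs.append(f.astype(float));Ts.append(M)
    a=np.mean(fs,0);M=np.mean(Ts,0);np.savez("avg.npz",a=a,K=K,M=M,T=pose())
    cv2.imwrite(f"pics/{tag}.png",a[:,:,::-1].clip(0,255).astype(np.uint8))
    v0,v1,u0,u1=box
    cv2.imwrite(f"pics/{tag}c.png",cv2.resize(a[v0:v1,u0:u1,::-1],None,fx=sc,fy=sc,interpolation=cv2.INTER_CUBIC).clip(0,255).astype(np.uint8))
    return a,K,M
E
python3 - <<'E'
from w import *
a,K,M=shot("d1");T=pose();print(T.round(3))
print(proj(K,M,[(T@[x,.5,132.3,1])[:3] for x in(-7,0,7)]))
E
```

```text
[[-9.90000e-01  1.39000e-01  0.00000e+00  4.91405e+02]
 [ 1.39000e-01  9.90000e-01 -0.00000e+00 -2.41859e+02]
 [-0.00000e+00 -0.00000e+00 -1.00000e+00  2.60051e+02]
 [ 0.00000e+00  0.00000e+00  0.00000e+00  1.00000e+00]]
[[317.16664194 248.69304446]
 [317.17151842 238.7796071 ]
 [317.17646756 228.71848593]]
```

View pics/d1.png

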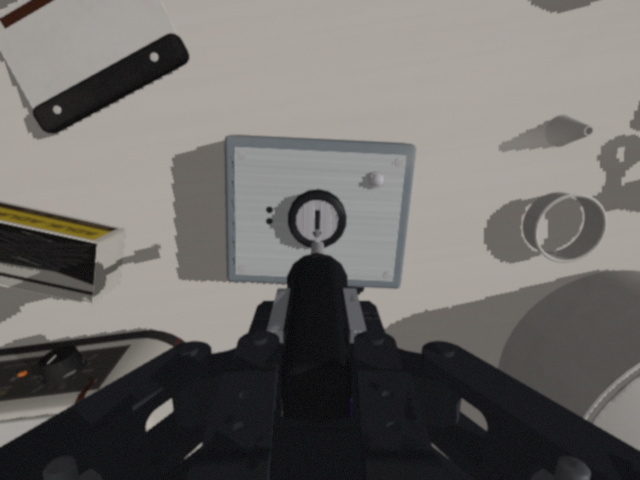

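View pics/d1c.png

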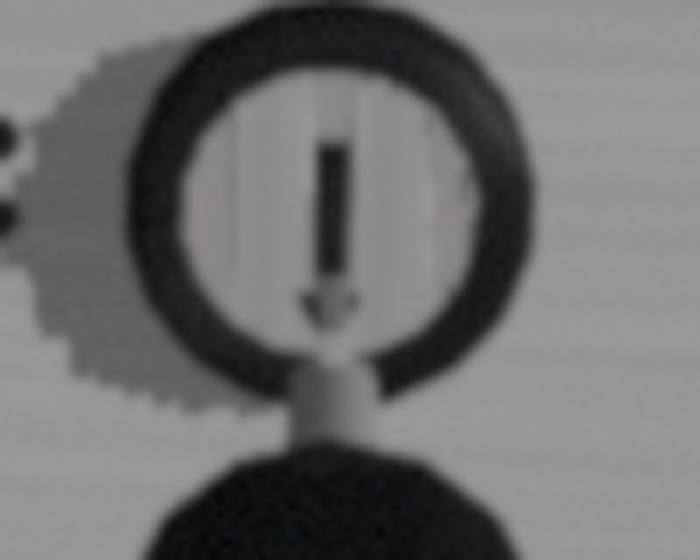

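Run:
```python
from h import *
d=np.load("avg.npz");a,K,M,T=d["a"],d["K"],d["M"],d["T"]
g=a.max(2)
# slot rows: darkness-weighted centroid
pts=[]
for v in range(212,228):
    u=np.arange(309,326);w=np.clip(150-g[v,309:326],0,None);w[w<15]=0
    pts.append((( u*w).sum()/w.sum(),v,w.sum()))
    print(v,round(pts[-1][0],2),int(w.sum()))
W=np.array([onz(K,M,p[0],p[1],66) for p in pts[2:-3]])
print("slot line heading",np.arctan2(*( (W[0]-W[-1])[[1,0]])))
# dots
def blob(v0,v1,u0,u1,thr=60):
    m=(g[v0:v1,u0:u1]<thr).astype(np.uint8)
    n,l,s,c=cv2.connectedComponentsWithStats(m);return [(s[i][4],c[i]+[u0,v0]) for i in range(1,n)]
for r in blob(200,228,260,280): print(r,onz(K,M,*r[1],54))
# face circle: bright region
m=((g>95)).astype(np.uint8)
n,l=cv2.connectedComponents(m)
lab=l[219,308];mm=(l==lab)[190:250,280:360];print(mm.sum())
# bezel outer: dark component
m=(g[185:240,280:355]<70).astype(np.uint8);m[57:]=0
cs,_=cv2.findContours(m,cv2.RETR_EXTERNAL,cv2.CHAIN_APPROX_NONE)
c=max(cs,key=len)[:,0]+[280,185]
c=c[(c[:,1]<236)]
e=cv2.fitEllipse(c.astype(np.float32));print("bezel",e,onz(K,M,*e[0],68))
```

```text
212 317.15 573
213 317.17 570
214 317.17 556
215 317.16 558
216 317.16 548
217 317.1 560
218 317.01 573
219 316.99 568
220 316.95 561
221 316.92 554
222 316.88 547
223 316.87 549
224 316.86 546
225 316.85 547
226 316.82 546
227 316.84 538
slot line heading 2.9715622849517027
(np.int32(17), array([268.88235294, 209.41176471])) [ 480.33665543 -281.3898034    54.        ]
(np.int32(21), array([269.14285714, 220.80952381])) [ 490.21770082 -282.8956058    54.        ]
3242
bezel ((316.3203430175781, 217.5515594482422), (51.095787048339844, 53.61823272705078), 93.54341888427734) [ 489.98766496 -241.74808336   68.        ]
```

Run:
```python
from h import *
d=np.load("avg.npz");a,K,M,T=d["a"],d["K"],d["M"],d["T"]
g=a.max(2)
print(g[205:216,317].round(),g[224:236,317].round())
s=onz(K,M,317.17,210.0,66);hd=np.array([np.cos(2.97),np.sin(2.97),0]);print("far end",s,"centre",s+9*hd)
print("blade pix rows");
for v in range(226,242): print(v,g[v,310:325].round().astype(int))
```

```text
[138. 140. 139. 135. 119.  86.  45.  30.  28.  32.  31.] [35. 32. 31. 34. 47. 75. 94. 97. 98. 99. 97. 98.]
far end [ 484.22097411 -240.2291757    66.        ] centre [ 475.3531475  -238.69240923   66.        ]
blade pix rows
226 [143 144 143 136 113  65  34  31  48  88 125 140 142 140 140]
227 [142 144 144 136 114  65  38  34  48  87 125 140 142 141 139]
228 [144 144 144 137 115  73  47  47  59  93 126 141 142 141 139]
229 [144 144 143 136 119  87  72  75  86 106 129 141 143 141 139]
230 [143 142 139 132 118  97  88  94 104 118 130 139 142 139 140]
231 [143 138 126 113 102  92  93  97 106 115 119 132 139 140 140]
232 [144 135 115  85  73  80  90  98 104 102 101 121 138 139 139]
233 [143 137 118  82  58  69  90  99 102 100  98 122 136 140 139]
234 [143 141 129 100  68  68  88  97 105 108 115 132 140 138 140]
235 [144 144 136 117  88  74  89  98 109 120 132 140 141 139 139]
236 [145 143 141 132 112  90  94 102 114 129 140 143 142 140 140]
237 [142 144 144 140 129 114 118 123 132 140 144 144 142 140 139]
238 [140 140 141 140 137 130 133 138 142 146 146 142 140 137 133]
239 [116 120 123 128 131 134 136 143 144 145 142 136 131 122 109]
240 [ 75  84  90  97 107 121 134 142 145 142 130 116 103  88  69]
241 [ 41  49  56  68  84 105 126 136 139 138 124 108  84  60  41]
```

Request:
{"name": "play_rows", "arguments": {
  "targets": [
    [[-0.0017, 0, 0.025, 0, 0, 0.03], [0, 0, 0.025, 0, 0, 0], [0, 0, 0.004, 0, 0, 0], [0, 0, 0, 0, 0, 0], [0, 0, 0, 0, 0, 0], [0, 0, 0, 0, 0, 0], [0, 0, 0, 0, 0, 0]]
  ]
}}

```text
time: 8.6
tool_pos: [493.6, -242.6, 207.1]
tool_rot: [0.001, 0.085, 0.996, -0.0]
wrist_force: [-0.3, 0.6, -1.7]
finger_gap: 17.5
```

Run:
```python
from w import *
a,K,M=shot("d2");T=pose();print(T.round(3));g=a.max(2)
print(proj(K,M,[(T@[x,0,132.3,1])[:3] for x in(-7,0,7)]))
for v in range(200,242): print(v,g[v,306:330].round().astype(int))
```

```text
[[-9.86000e-01  1.69000e-01  1.00000e-03  4.93156e+02]
 [ 1.69000e-01  9.86000e-01 -0.00000e+00 -2.42327e+02]
 [-1.00000e-03 -0.00000e+00 -1.00000e+00  2.06243e+02]
 [ 0.00000e+00  0.00000e+00  0.00000e+00  1.00000e+00]]
[[316.75726067 248.01843888]
 [316.75945651 238.11186939]
 [316.76168511 228.05749464]]
200 [29 25 23 25 16 24 22 23 21 27 26 26 25 23 26 23 26 29 27 27 27 30 38 46]
201 [18 17 23 26 22 23 25 25 26 24 28 24 26 29 26 26 26 26 28 33 30 32 31 34]
202 [24 22 23 27 24 27 26 28 27 30 30 30 31 28 31 29 32 30 31 32 30 33 33 34]
203 [24 23 24 22 30 30 27 30 28 29 34 33 30 30 30 36 32 36 36 33 38 38 36 36]
204 [28 24 28 29 28 30 32 28 31 34 34 33 30 34 34 35 36 36 35 36 34 39 41 40]
205 [29 28 30 26 28 26 30 32 32 34 30 29 33 34 36 35 37 38 38 37 36 40 41 43]
206 [31 30 29 30 28 33 32 31 28 30 34 30 34 33 34 35 36 37 36 39 38 38 42 43]
207 [32 29 28 30 32 31 35 26 29 31 33 33 30 33 36 35 35 36 34 37 36 38 41 42]
208 [26 30 30 31 28 30 30 32 28 31 36 35 37 33 36 36 34 38 37 40 37 38 40 44]
209 [26 27 33 35 34 35 44 48 50 53 54 55 54 55 55 49 46 44 45 42 40 41 40 43]
210 [31 36 
[... 2559 characters left out ...]
 142 143 144 144 131  92  86  94  98  86  71 105 136 142
 142 138 139 138 140 141]
236 [138 139 140 142 142 143 144 146 131  94  92 100 103  93  74 106 137 141
 141 140 139 139 140 141]
237 [138 138 141 140 142 142 144 145 132 106 114 120 122 105  77 108 136 142
 140 138 137 140 140 140]
238 [138 139 141 142 142 143 144 146 134 112 126 136 132 114  82 108 138 142
 140 139 138 137 140 142]
239 [138 138 139 142 141 142 143 144 131 114 130 139 138 121  89 108 138 142
 140 139 138 138 140 142]
240 [137 138 140 142 142 142 140 135 121 110 130 140 141 130 110 120 140 142
 141 139 138 137 140 142]
241 [137 138 140 142 142 138 131 115 100 105 125 134 138 135 125 130 138 142
 140 138 137 137 140 141]
```

View pics/d2c.png

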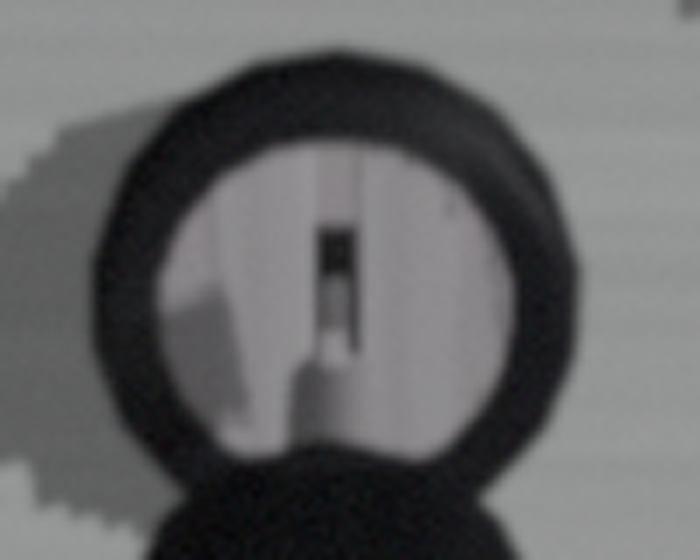

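Run:
```python
from h import *
d=np.load("avg.npz");a,K,M,T=d["a"],d["K"],d["M"],d["T"]
Ti=np.linalg.inv(T)
f=lambda u,v,z:(Ti@[*onz(K,M,u,v,z),1]).round(2)[:3]
print("slot near end",f(317.67,222.1,66),"blade edge",f(317.25,228.9,206.24-132.3), "slot at 235?",f(317.67,233,66))
g=a.max(2)
u=np.arange(306,330)
def edges(v):
    r=g[v,306:330]
    l=[i for i in range(len(r)-1) if r[i]>88>=r[i+1]][0];R_=[i for i in range(len(r)-1) if r[i]<=88<r[i+1]][-1]
    return u[l]+(r[l]-88)/(r[l]-r[l+1]),u[R_]+(88-r[R_])/(r[R_+1]-r[R_])
for v in (223,224,225,226,227,228):
    e=edges(v);print(v,np.round(e,2),sum(e)/2)
```

```text
slot near end [  9.25   0.63 140.24] blade edge [  6.42   0.33 132.3 ] slot at 235? [  1.48   0.64 140.24]
223 [314.9  320.42] 317.6583571856487
224 [314.78 320.52] 317.65011422044546
225 [314.79 320.55] 317.667462823523
226 [314.77 320.57] 317.6680007782318
227 [314.77 320.57] 317.6673913043478
228 [314.78 320.58] 317.6805166511049
```

Request:
{"name": "play_rows", "arguments": {
  "targets": [
    [[0.0008, 0.0003, 0, 0, 0, 0], [0, 0, 0.003, 0, 0, 0], [0, 0, 0.003, 0, 0, 0], [0, 0, 0.003, 0, 0, 0], [0, 0, 0.002, 0, 0, 0], [0, 0, 0, 0, 0, 0]]
  ]
}}

```text
time: 9.4
tool_pos: [492.0, -241.6, 194.3]
tool_rot: [-0.0, 0.085, 0.996, 0.0]
wrist_force: [-0.5, 0.1, -1.4]
finger_gap: 17.4
```

Run:
```python
from w import *
a,K,M=shot("d3");T=pose();print(T.round(3),bot.read_state()["wrist_force"])
```

```text
[[-9.86000e-01  1.69000e-01  0.00000e+00  4.92337e+02]
 [ 1.69000e-01  9.86000e-01 -0.00000e+00 -2.41831e+02]
 [-0.00000e+00 -0.00000e+00 -1.00000e+00  1.94998e+02]
 [ 0.00000e+00  0.00000e+00  0.00000e+00  1.00000e+00]] [ 0.07573762  0.07478523 -0.61912784]
```

View pics/d3c.png

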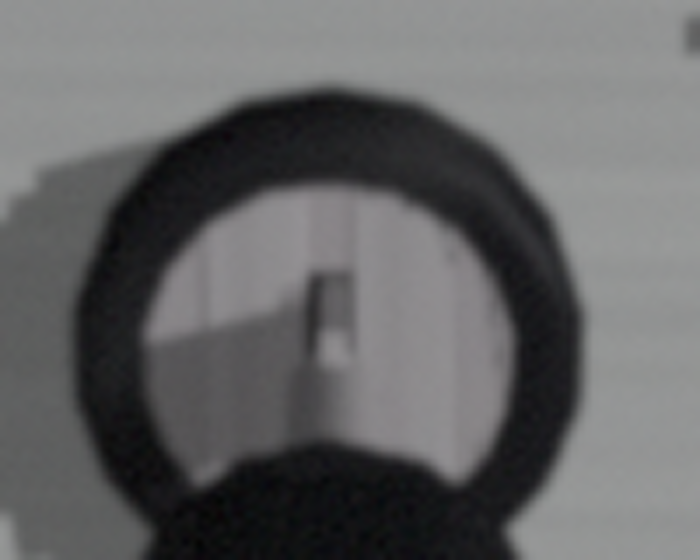

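Request:
{"name": "play_rows", "arguments": {
  "targets": [
    [[0, -0.0004, 0.001, 0, 0, 0], [0, 0, 0.001, 0, 0, 0], [0, 0, 0.0005, 0, 0, 0], [0, 0, 0, 0, 0, 0]]
  ]
}}

```text
time: 10.0
tool_pos: [492.1, -242.1, 192.2]
tool_rot: [-0.0, 0.085, 0.996, 0.0]
wrist_force: [-0.6, 0.0, -0.4]
finger_gap: 17.7
```

Run:
```python
from w import *
a,K,M=shot("d4");T=pose();print(T.round(3),bot.read_state()["wrist_force"])
```

```text
[[-9.86000e-01  1.69000e-01  0.00000e+00  4.92178e+02]
 [ 1.69000e-01  9.86000e-01  0.00000e+00 -2.42153e+02]
 [-0.00000e+00  0.00000e+00 -1.00000e+00  1.92379e+02]
 [ 0.00000e+00  0.00000e+00  0.00000e+00  1.00000e+00]] [ 0.71580404 -1.02493554 -1.54811928]
```

View pics/d4c.png

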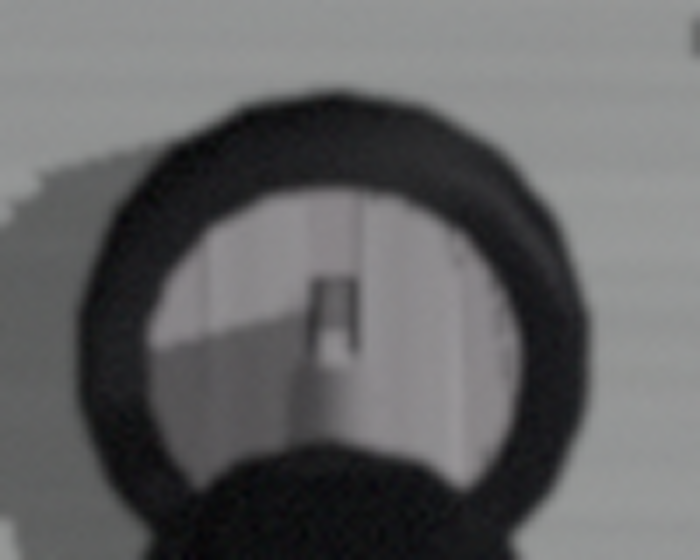

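Run:
```python
from h import *
# plate edge on d1
a=cv2.imread("pics/d1.png").max(2).astype(float)
# reconstruct M of d1: pose
T=np.eye(4);d=np.load("avg.npz");K=d["K"]
Tc=np.linalg.inv(d["T"])@d["M"]
T=goal([491.4,-241.86,260.05],np.pi-0.1395);M=T@Tc
pts=[]
for u in range(245,400,5):
    col=cv2.GaussianBlur(a,(5,5),1)[136:165,u];gr=np.diff(col);i=np.argmax(gr);
    pts.append((u,136+i+.5))
pts=np.array(pts);print(pts[::4].tolist())
l=cv2.fitLine(pts.astype(np.float32),cv2.DIST_HUBER,0,.01,.01).ravel();print(l)
p=l[2:];A=onz(K,M,*(p-70*l[:2]),54);B=onz(K,M,*(p+70*l[:2]),54);dd=B-A;print("near edge +y dir yaw",np.arctan2(-dd[0],dd[1]))
pts=[]
for v in range(165,265,5):
    row=cv2.GaussianBlur(a,(5,5),1)[v,222:245];gr=np.diff(row);pts.append((222+np.argmax(gr)+.5,v))
pts=np.array(pts);print(pts[::4].tolist())
l=cv2.fitLine(pts.astype(np.float32),cv2.DIST_HUBER,0,.01,.01).ravel()
p=l[2:];A=onz(K,M,*(p-40*l[:2]),54);B=onz(K,M,*(p+40*l[:2]),54);dd=B-A;dd*=np.sign(dd[0]);print("side edge x yaw",np.arctan2(dd[1],dd[0]))
```

```text
[[245.0, 146.5], [265.0, 147.5], [285.0, 148.5], [305.0, 149.5], [325.0, 150.5], [345.0, 151.5], [365.0, 152.5], [385.0, 153.5]]
[9.9878681e-01 4.9243722e-02 3.1050000e+02 1.4980000e+02]
near edge +y dir yaw -0.18773659493102482
[[234.5, 165.0], [234.5, 185.0], [234.5, 205.0], [234.5, 225.0], [234.5, 245.0]]
side edge x yaw -0.1893250723902566
```

Request:
{"name": "play_rows", "arguments": {
  "targets": [
    [[0, 0, 0, 0, 0, 0.1], [0, 0, 0, 0, 0, 0.1], [0, 0, 0, 0, 0, 0.1], [0, 0, 0, 0, 0, 0.1], [0, 0, 0, 0, 0, 0.1], [0, 0, 0, 0, 0, 0]]
  ]
}}

```text
time: 10.8
tool_pos: [492.2, -241.9, 192.4]
tool_rot: [-0.0, 0.328, 0.945, 0.0]
wrist_force: [-0.3, 0.6, -1.1]
finger_gap: 17.3
```

Run:
```python
from w import *
a,K,M=shot("e1");T=pose();print(T.round(3),bot.read_state()["wrist_force"],bot.read_state()["torque"],bot.read_state()["joint_positions"])
```

```text
[[-7.85000e-01  6.20000e-01  0.00000e+00  4.92204e+02]
 [ 6.20000e-01  7.85000e-01  1.00000e-03 -2.41970e+02]
 [ 0.00000e+00  1.00000e-03 -1.00000e+00  1.92390e+02]
 [ 0.00000e+00  0.00000e+00  0.00000e+00  1.00000e+00]] [-0.08250516  1.54146979 -0.63694932] [ 0.36583471 -0.04433112  0.06110933] [-5.72858617e-01  3.49737290e-01 -1.26607380e-01  1.09461622e+00
  5.32057251e-04  9.53953606e-02]
```

View pics/e1c.png

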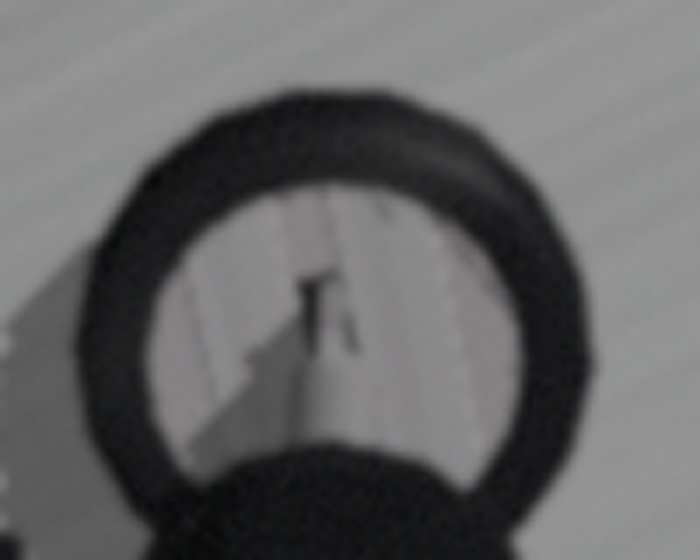

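Request:
{"name": "play_rows", "arguments": {
  "targets": [
    [[0, 0, 0, 0, 0, 0.1], [0, 0, 0, 0, 0, 0.1], [0, 0, 0, 0, 0, 0.1], [0, 0, 0, 0, 0, 0.1], [0, 0, 0, 0, 0, 0.1], [0, 0, 0, 0, 0, 0.1], [0, 0, 0, 0, 0, 0.1], [0, 0, 0, 0, 0, 0]]
  ]
}}

```text
time: 11.8
tool_pos: [492.3, -241.7, 192.4]
tool_rot: [-0.0, 0.632, 0.775, 0.001]
wrist_force: [0.9, 2.7, -0.1]
finger_gap: 17.5
```

Request:
{"name": "play_rows", "arguments": {
  "targets": [
    [[0, 0, 0, 0, 0, 0.1], [0, 0, 0, 0, 0, 0.1], [0, 0, 0, 0, 0, 0.1], [0, 0, 0, 0, 0, 0.1], [0, 0, 0, 0, 0, 0.1], [0, 0, 0, 0, 0, 0], [0, 0, 0, 0, 0, 0]]
  ]
}}

```text
time: 12.5
tool_pos: [492.4, -241.7, 192.4]
tool_rot: [-0.0, 0.803, 0.595, 0.001]
wrist_force: [1.4, 3.4, -0.3]
finger_gap: 17.2
```

Run:
```python
from w import *
a,K,M=shot("e2");T=pose();print(T.round(3),bot.read_state()["wrist_force"],bot.read_state()["torque"],bot.read_state()["joint_positions"])
x=T[:3,0];print("heading-pi",np.arctan2(x[1],x[0])-np.pi)
for l in (3,):
  f,K,M=cap("top");cv2.imwrite("pics/e2t.png",cv2.resize(f[165:255,410:515,::-1],None,fx=6,fy=6,interpolation=cv2.INTER_CUBIC))
  f,K,M=cap("scene");cv2.imwrite("pics/e2s.png",cv2.resize(f[310:450,370:520,::-1],None,fx=4,fy=4,interpolation=cv2.INTER_CUBIC))
```

```text
[[ 2.93000e-01  9.56000e-01  1.00000e-03  4.92366e+02]
 [ 9.56000e-01 -2.93000e-01  1.00000e-03 -2.41749e+02]
 [ 1.00000e-03  0.00000e+00 -1.00000e+00  1.92361e+02]
 [ 0.00000e+00  0.00000e+00  0.00000e+00  1.00000e+00]] [ 1.42191643  3.82024135 -0.52515796] [ 1.18969321 -0.45984154  0.02940599] [-5.72729665e-01  3.49774861e-01 -1.26631144e-01  1.09452128e+00
  1.24181371e-03  1.29546453e+00]
heading-pi -1.8681941422064385
```

View pics/e2c.png

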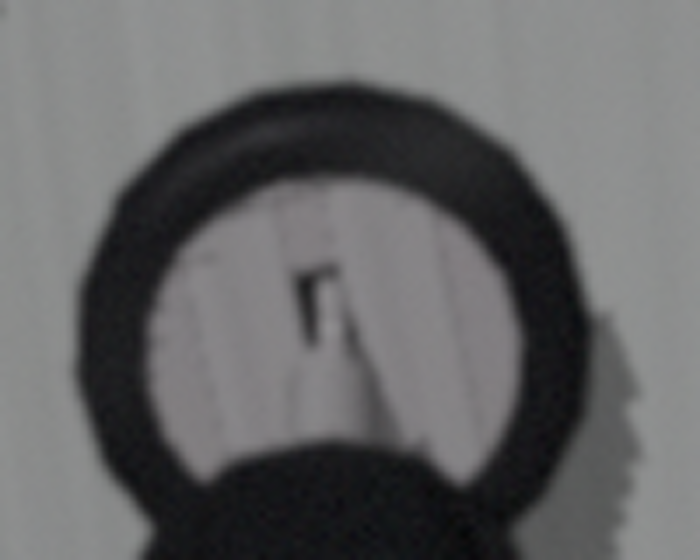

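View pics/e2s.png

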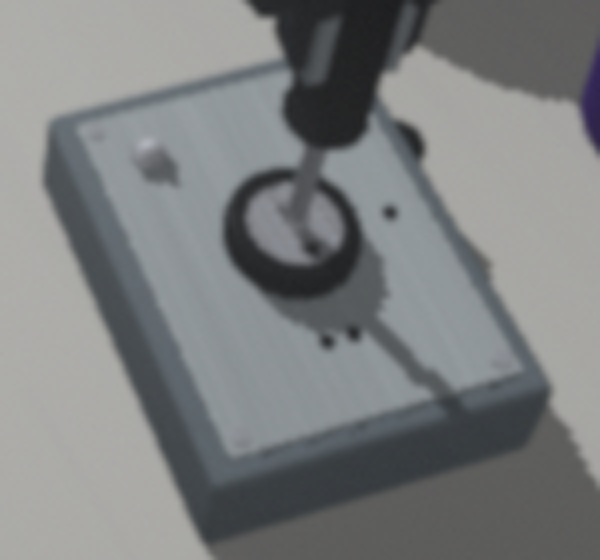

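Run:
```python
from w import *
d=np.load("avg.npz");a,K,M=d["a"],d["K"],d["M"]
c=a[190:270,270:370].max(2)
im=cv2.resize(c,None,fx=10,fy=10,interpolation=cv2.INTER_CUBIC)
im=cv2.createCLAHE(4,(4,4)).apply(np.clip((im-60)*2.2,0,255).astype(np.uint8))
cv2.imwrite("pics/e2d.png",im[200:700,150:800])
# heading via gradient orientation in rectified face image (z=66), exclude driver
c0=np.array([492.5,-241.8]);S=8;N=int(36*S)
yy,xx=np.mgrid[0:N,0:N];X=c0[0]+(N/2-yy)/S;Y=c0[1]-(xx-N/2)/S-0
P=proj(K,M,np.c_[X.ravel(),Y.ravel(),np.full(X.size,66.)])
r=cv2.remap(a.max(2).astype(np.float32),P[:,0].reshape(N,N).astype(np.float32),P[:,1].reshape(N,N).astype(np.float32),cv2.INTER_CUBIC)
cv2.imwrite("pics/e2r.png",cv2.resize(np.clip((r-60)*2.2,0,255),None,fx=2,fy=2).astype(np.uint8))
```

```text
(no output)
```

View pics/e2r.png

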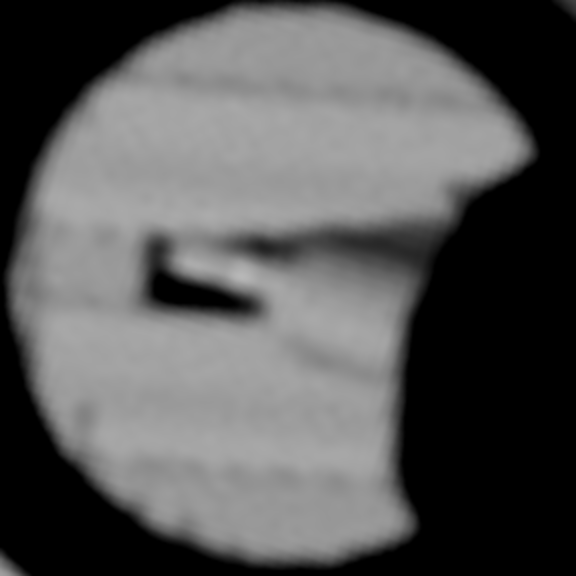

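Request:
{"name": "play_rows", "arguments": {
  "targets": [
    [[0, 0, 0, 0, 0, 0.05], [0, 0, 0, 0, 0, 0.05], [0, 0, 0, 0, 0, 0], [0, 0, 0, 0, 0, 0]]
  ]
}}

```text
time: 13.2
tool_pos: [492.4, -241.8, 192.4]
tool_rot: [-0.0, 0.833, 0.554, 0.0]
wrist_force: [2.3, 5.3, -0.2]
finger_gap: 17.6
```

```bash
cat > rect.py <<'E'
from w import *
from scipy.optimize import minimize_scalar
def rect(tag,c0=(492.5,-241.8)):
    d=np.load("avg.npz");a,K,M=d["a"],d["K"],d["M"]
    S=8;N=int(36*S)
    yy,xx=np.mgrid[0:N,0:N];X=c0[0]+(N/2-yy)/S;Y=c0[1]-(xx-N/2)/S
    P=proj(K,M,np.c_[X.ravel(),Y.ravel(),np.full(X.size,66.)])
    r=cv2.remap(a.max(2).astype(np.float32),P[:,0].reshape(N,N).astype(np.float32),P[:,1].reshape(N,N).astype(np.float32),cv2.INTER_CUBIC)
    cv2.imwrite(f"pics/{tag}.png",cv2.resize(np.clip((r-60)*2.2,0,255),None,fx=2,fy=2).astype(np.uint8))
    return r
E
python3 - <<'E'
from rect import *
a,K,M=shot("e3");T=pose();x=T[:3,0];print("heading-pi",np.arctan2(x[1],x[0])-np.pi,T[:3,3],bot.read_state()["torque"])
rect("e3r")
E
```

```text
heading-pi -1.9686036248076215 [ 492.33686869 -241.87623443  192.37291234] [ 1.4435129  -0.61975514  0.01108894]
```

View pics/e3r.png

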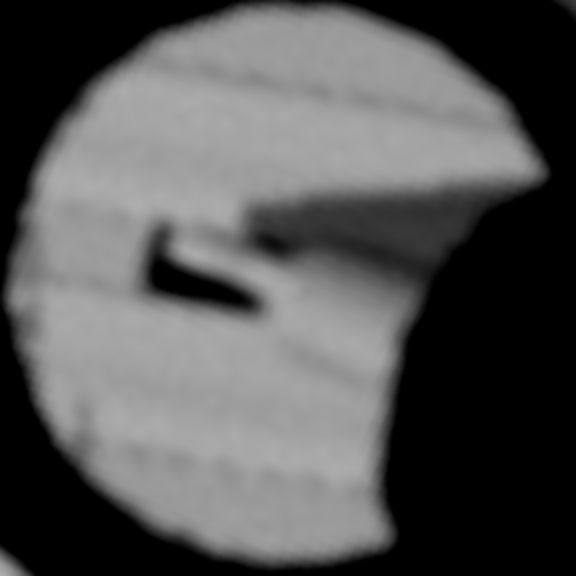

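Request:
{"name": "play_rows", "arguments": {
  "targets": [
    [[0, 0, 0, 0, 0, -0.07], [0, 0, 0, 0, 0, -0.05], [0, 0, 0, 0, 0, 0], [0, 0, -0.005, 0, 0, 0], [0, 0, -0.01, 0, 0, 0], [0, 0, -0.03, 0, 0, 0], [0, 0, -0.023, 0, 0, 0], [0, 0, 0, 0, 0, 0]]
  ]
}}

```text
time: 14.2
tool_pos: [493.7, -244.0, 264.8]
tool_rot: [0.004, 0.799, 0.602, 0.001]
wrist_force: [0.3, 0.5, -0.8]
finger_gap: 17.6
```

Request:
{"name": "play_rows", "arguments": {
  "targets": [
    [[0, 0, 0, 0, 0, 0], [0, 0, 0, 0, 0, 0], [0, 0, 0, 0, 0, 0]]
  ]
}}

```text
time: 14.5
tool_pos: [491.4, -241.8, 259.1]
tool_rot: [-0.001, 0.799, 0.602, -0.001]
wrist_force: [0.3, 0.9, -1.5]
finger_gap: 17.1
```

Run:
```python
from rect import *
a,K,M=shot("e4");T=pose();x=T[:3,0];print("heading-pi",np.arctan2(x[1],x[0])-np.pi,T[:3,3],bot.read_state()["wrist_force"],bot.read_state()["torque"])
r=rect("e4r")
# slot in rectified: column-wise dark centroid
N=r.shape[0];pts=[]
for c in range(95,190,3):
    col=r[110:180,c];w=np.clip(100-col,0,None)
    if w.sum()>300: pts.append((c,110+(np.arange(70)*w).sum()/w.sum()))
pts=np.array(pts);print(pts[::3].round(1).tolist());print(np.polyfit(pts[:,0],pts[:,1],1))
```

```text
heading-pi -1.8498074083804317 [ 491.82396046 -241.97198516  259.6975305 ] [-0.27024797 -0.95313231 -2.29921612] [-0.03084323  0.01956684 -0.01105796]
[[95.0, 132.9], [104.0, 134.6], [113.0, 136.4], [122.0, 138.0], [131.0, 139.9], [140.0, 141.5], [149.0, 143.0], [158.0, 144.6], [167.0, 146.1], [176.0, 147.6], [185.0, 149.3]]
[  0.18103596 115.92298492]
```

View pics/e4r.png

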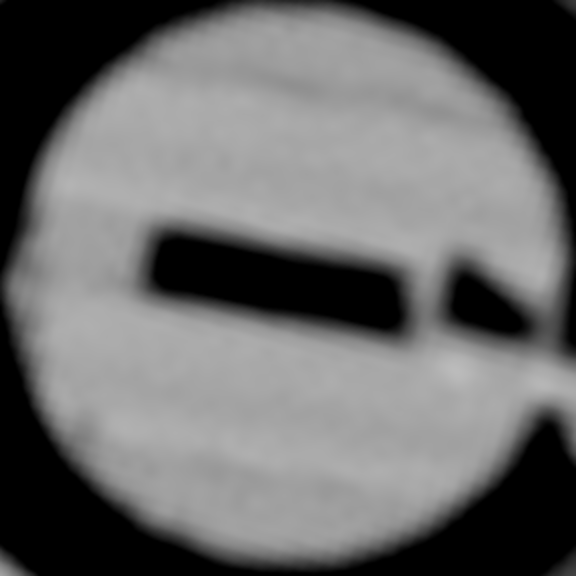

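View pics/e4c.png

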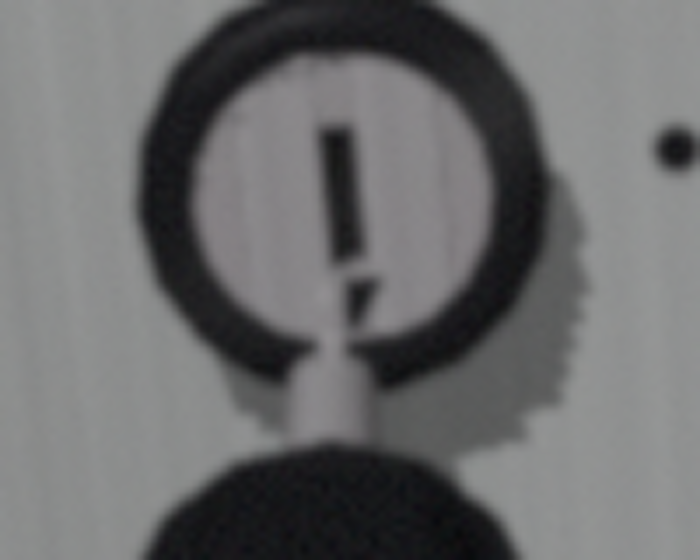

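View pics/e4.png

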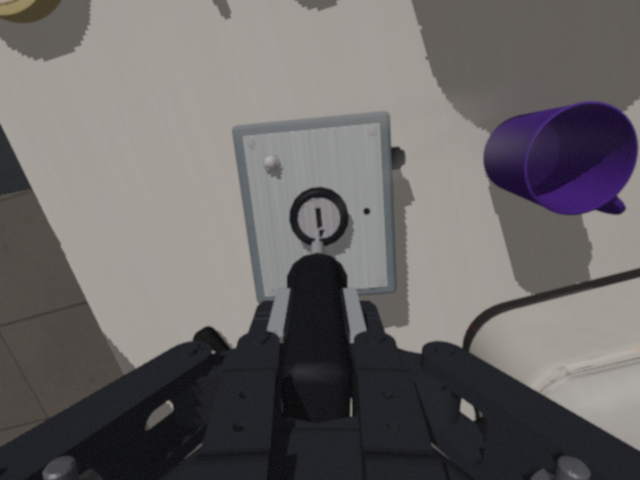

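Run:
```python
from h import *
print(delta(goal([464.5,180.5,290],pose_h:=np.pi-1.85)))
print(delta(goal([464.5,180.5,290],np.pi-0.28)))
```

```text
(array([ 0.3986, -0.1427, -0.03  ]), array([-0.0013, -0.0004,  0.0002]))
(array([ 0.3986, -0.1427, -0.03  ]), array([-8.0000e-04, -1.3000e-03, -1.5698e+00]))
```

Request:
{"name": "play_rows", "arguments": {
  "targets": [
    [[0, 0, -0.03, 0, 0, 0], [0, 0, 0, 0, 0, -0.14], [0, 0, 0, 0, 0, -0.14], [0, 0, 0, 0, 0, -0.14], [0, 0, 0, 0, 0, -0.14], [0, 0, 0, 0, 0, -0.14], [0, 0, 0, 0, 0, -0.14], [0, 0, 0, 0, 0, -0.14]]
  ]
}}

```text
time: 15.5
tool_pos: [492.1, -242.1, 290.1]
tool_rot: [-0.0, 0.419, 0.908, 0.0]
wrist_force: [-0.2, -0.1, -1.0]
finger_gap: 17.1
```

Request:
{"name": "play_rows", "arguments": {
  "targets": [
    [[0, 0, 0, 0, 0, -0.14], [0, 0, 0, 0, 0, -0.14], [0, 0, 0, 0, 0, -0.14], [0, 0, 0, 0, 0, -0.14], [0, 0, 0, 0, 0, -0.03], [0, 0, 0, 0, 0, 0]]
  ]
}}

```text
time: 16.1
tool_pos: [492.1, -242.1, 290.2]
tool_rot: [-0.0, 0.14, 0.99, 0.0]
wrist_force: [0.2, 0.2, -1.3]
finger_gap: 17.3
```

Run:
```python
from h import *
print(pose().round(3),delta(goal([464.5,180.5,290],np.pi-0.28)))
```

```text
[[-9.61000e-01  2.78000e-01 -0.00000e+00  4.92132e+02]
 [ 2.78000e-01  9.61000e-01  0.00000e+00 -2.42126e+02]
 [ 0.00000e+00  0.00000e+00 -1.00000e+00  2.90215e+02]
 [ 0.00000e+00  0.00000e+00  0.00000e+00  1.00000e+00]] (array([1.440e-01, 3.983e-01, 3.000e-04]), array([ 0.0001, -0.0003, -0.0017]))
```

Request:
{"name": "play_rows", "arguments": {
  "targets": [
    [[0.0075, 0.0208, 0, 0, 0, 0], [0.015, 0.0415, 0, 0, 0, 0], [0.015, 0.0415, 0, 0, 0, 0], [0.015, 0.0415, 0, 0, 0, 0], [0.015, 0.0415, 0, 0, 0, 0], [0.015, 0.0415, 0, 0, 0, 0], [0.015, 0.0415, 0, 0, 0, 0], [0.015, 0.0415, 0, 0, 0, 0]]
  ]
}}

```text
time: 16.9
tool_pos: [469.6, 89.8, 290.6]
tool_rot: [0.0, 0.141, 0.99, 0.0]
wrist_force: [1.0, 0.1, -1.1]
finger_gap: 17.1
```

Request:
{"name": "play_rows", "arguments": {
  "targets": [
    [[0.015, 0.0415, 0, 0, 0, 0], [0.0115, 0.032, 0, 0, 0, 0], [0.005, 0.0135, 0, 0, 0, 0], [0, 0, 0, 0, 0, 0], [0, 0, 0, 0, 0, 0], [0, 0, 0, 0, 0, 0], [0, 0, 0, 0, 0, 0]]
  ]
}}

```text
time: 17.6
tool_pos: [464.0, 179.2, 290.4]
tool_rot: [0.0, 0.141, 0.99, -0.0]
wrist_force: [0.7, 0.4, -1.9]
finger_gap: 17.3
```

Run:
```python
from h import *
print(pose().round(3),delta(goal([464.5,180.5,290],np.pi-0.28)))
```

```text
[[-9.60000e-01  2.78000e-01  0.00000e+00  4.64024e+02]
 [ 2.78000e-01  9.60000e-01 -0.00000e+00  1.79205e+02]
 [-0.00000e+00 -0.00000e+00 -1.00000e+00  2.90448e+02]
 [ 0.00000e+00  0.00000e+00  0.00000e+00  1.00000e+00]] (array([-0.0001,  0.0014,  0.0004]), array([-0.0002,  0.0002, -0.0021]))
```

Request:
{"name": "play_rows", "arguments": {
  "targets": [
    [[0, 0.0014, 0.02, 0, 0, 0], [0, 0, 0.02, 0, 0, 0], [0, 0, 0.005, 0, 0, 0], [0, 0, 0, 0, 0, 0], [0, 0, 0, 0, 0, 0], [0, 0, 0, 0, 0, 0], [0, 0, 0, 0, 0, 0]]
  ]
}}

```text
time: 18.3
tool_pos: [464.7, 181.8, 246.3]
tool_rot: [0.001, 0.14, 0.99, 0.0]
wrist_force: [0.1, 0.0, -1.1]
finger_gap: 17.4
```

Run:
```python
from w import *
a,K,M=shot("f1");T=pose();print(T.round(3))
```

```text
[[-9.61000e-01  2.76000e-01  1.00000e-03  4.64351e+02]
 [ 2.76000e-01  9.61000e-01  0.00000e+00  1.81844e+02]
 [-1.00000e-03  0.00000e+00 -1.00000e+00  2.45733e+02]
 [ 0.00000e+00  0.00000e+00  0.00000e+00  1.00000e+00]]
```

View pics/f1c.png

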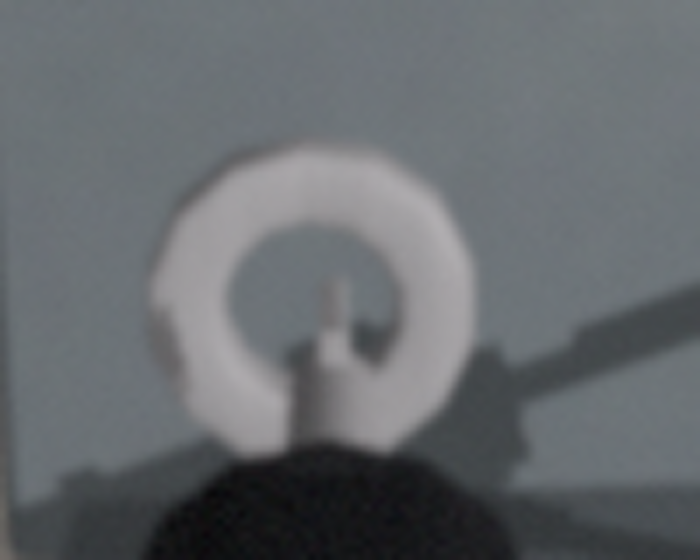

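Run:
```python
from h import *
d=np.load("avg.npz");K,M,T=d["K"],d["M"],d["T"];Ti=np.linalg.inv(T)
f=lambda u,v,z:(Ti@[*onz(K,M,u,v,z),1]).round(2)[:3]
print(f(314.2,233.8,100),f(317.3,229.1,T[2,3]-132.3))
```

```text
[ -0.39  -1.55 145.73] [  6.44   0.61 132.3 ]
```

Request:
{"name": "play_rows", "arguments": {
  "targets": [
    [[0.0002, -0.0021, 0.004, 0, 0, 0], [0, 0, 0.004, 0, 0, 0], [0, 0, 0, 0, 0, 0], [0, 0, 0, 0, 0, 0], [0, 0, 0, 0, 0, 0]]
  ]
}}

```text
time: 19.0
tool_pos: [463.4, 179.8, 237.4]
tool_rot: [0.0, 0.139, 0.99, 0.0]
wrist_force: [0.3, -0.6, -1.5]
finger_gap: 17.7
```

Run:
```python
from w import *
a,K,M=shot("f2");T=pose();print(T.round(3))
```

```text
[[-9.61000e-01  2.76000e-01  0.00000e+00  4.63493e+02]
 [ 2.76000e-01  9.61000e-01  0.00000e+00  1.79815e+02]
 [-0.00000e+00  0.00000e+00 -1.00000e+00  2.37533e+02]
 [ 0.00000e+00  0.00000e+00  0.00000e+00  1.00000e+00]]
```

View pics/f2c.png

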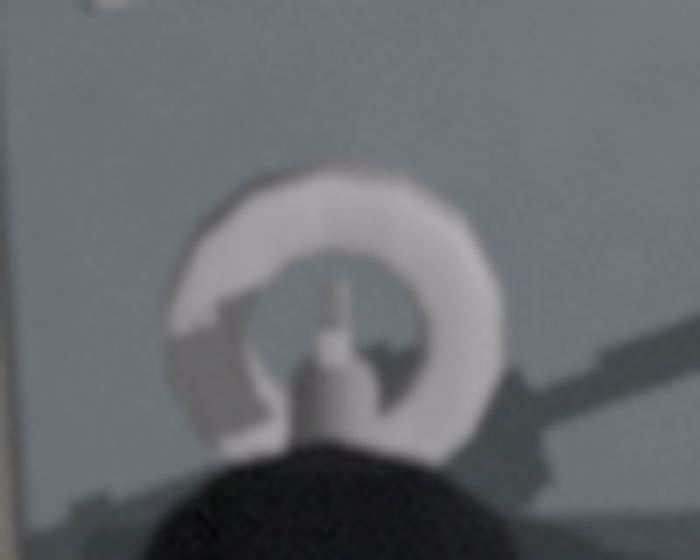

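Run:
```python
from h import *
d=np.load("avg.npz");K,M,T=d["K"],d["M"],d["T"];Ti=np.linalg.inv(T);g=d["a"].max(2)
f=lambda u,v,z:(Ti@[*onz(K,M,u,v,z),1]).round(2)[:3]
print(g[208:236,317].round().astype(int))
print(f(317.4,225.3,100),f(317.4,213.6,100),f(317.6,229.1,T[2,3]-132.3))
```

```text
[118 120 120 118 118 123 135 152 165 165 164 162 160 158 156 153 147 133
 122 119 120 118 117 116 117 117 118 116]
[  8.23   0.56 137.53] [ 16.36   0.55 137.53] [  6.88   0.68 132.3 ]
```

Request:
{"name": "play_rows", "arguments": {
  "targets": [
    [[-0.0008, 0, 0, 0, 0, 0], [0, 0, 0.005, 0, 0, 0], [0, 0, 0.005, 0, 0, 0], [0, 0, 0.01, 0, 0, 0], [0, 0, 0.01, 0, 0, 0], [0, 0, 0.01, 0, 0, 0], [0, 0, 0, 0, 0, 0]]
  ]
}}

```text
time: 19.9
tool_pos: [462.7, 179.2, 195.3]
tool_rot: [-0.002, 0.139, 0.99, -0.001]
wrist_force: [-0.7, 0.8, -1.1]
finger_gap: 17.3
```

Run:
```python
from w import *
a,K,M=shot("f3");T=pose();print(T[:3,3].round(3),bot.read_state()["wrist_force"])
```

```text
[464.426 179.655 197.728] [ 0.44619027  0.48363758 -0.52599655]
```

View pics/f3c.png

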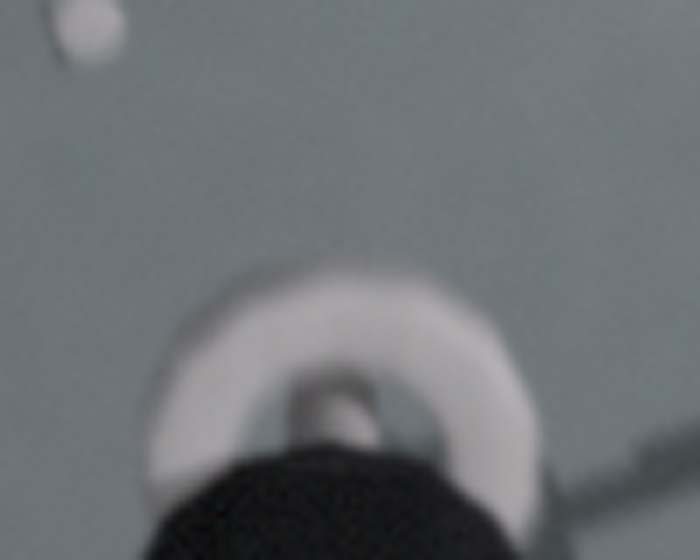

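Request:
{"name": "play_rows", "arguments": {
  "targets": [
    [[0, 0, 0.01, 0, 0, 0], [0, 0, 0.01, 0, 0, 0], [0, 0, 0.01, 0, 0, 0], [0, 0, 0.005, 0, 0, 0], [0, 0, 0.003, 0, 0, 0], [0, 0, 0.001, 0, 0, 0], [0, 0, 0, 0, 0, 0], [0, 0, 0, 0, 0, 0]]
  ]
}}

```text
time: 20.9
tool_pos: [464.5, 179.6, 158.8]
tool_rot: [0.0, 0.139, 0.99, 0.0]
wrist_force: [0.3, -0.0, -1.4]
finger_gap: 17.4
```

Run:
```python
from w import *
a,K,M=shot("f4");T=pose();print(T[:3,3].round(3),bot.read_state()["wrist_force"])
```

```text
[464.376 179.633 158.703] [ 0.06627137 -0.09871051 -1.47103205]
```

View pics/f4.png

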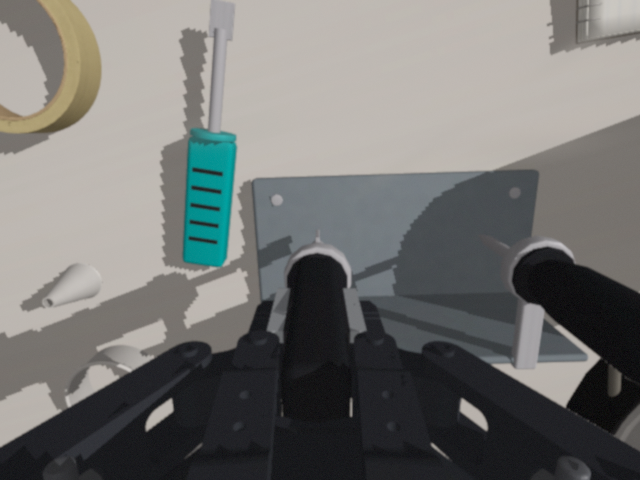

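Request:
{"name": "play_rows", "arguments": {
  "targets": [
    [[0, 0, 0.0005, 0, 0, 0], [0, 0, 0.0005, 0, 0, 0], [0, 0, 0.0004, 0, 0, 0], [0, 0, 0, 0, 0, 0]]
  ]
}}

```text
time: 21.5
tool_pos: [464.2, 179.6, 157.3]
tool_rot: [0.0, 0.139, 0.99, 0.0]
wrist_force: [-1.7, 0.5, 2.3]
finger_gap: 17.4
```

Request:
{"name": "play_rows", "arguments": {
  "targets": [
    [[0, 0, 0.0004, 0, 0, 0], [0, 0, 0, 0, 0, 0]]
  ]
}}

```text
time: 21.7
tool_pos: [464.2, 179.6, 157.3]
tool_rot: [0.0, 0.139, 0.99, 0.0]
wrist_force: [-1.7, -0.2, 5.5]
finger_gap: 17.0
```

Collar contact is felt (z force rising), at the same height as at the start. Release in two steps.

Request:
{"name": "play_rows", "arguments": {
  "targets": [
    [[0, 0, 0, 0, 0, 0], [0, 0, 0, 0, 0, 0], [0, 0, 0, 0, 0, 0]]
  ],
  "fingers": 0.4
}}

```text
time: 22.0
tool_pos: [464.2, 179.6, 156.5]
tool_rot: [0.0, 0.139, 0.99, 0.0]
wrist_force: [0.0, -0.5, 1.1]
finger_gap: 25.7
```

Request:
{"name": "play_rows", "arguments": {
  "targets": [
    [[0, 0, 0, 0, 0, 0], [0, 0, 0, 0, 0, 0], [0, 0, 0, 0, 0, 0], [0, 0, 0, 0, 0, 0], [0, 0, 0, 0, 0, 0], [0, 0, 0, 0, 0, 0]]
  ],
  "fingers": -1
}}

```text
time: 22.6
tool_pos: [464.2, 179.6, 156.6]
tool_rot: [0.0, 0.139, 0.99, 0.0]
wrist_force: [0.5, -1.2, 0.4]
finger_gap: 85.4
```

Run:
```python
from w import *
a,K,M=shot("g1");T=pose();print(T[:3,3].round(3),bot.read_state()["wrist_force"],bot.read_state()["finger_gap"])
```

```text
[464.187 179.589 156.636] [0.3067102  0.24648978 0.74055408] 85.44186270828084
```

View pics/g1.png

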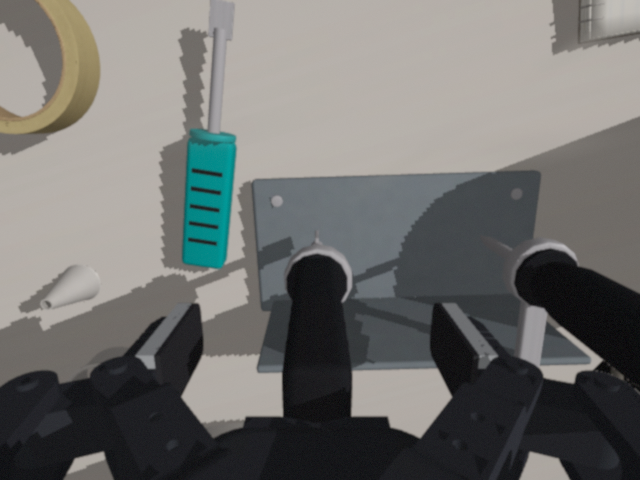

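Driver stands upright in the ring, fingers clear on both sides. Retreat straight up and check.

Request:
{"name": "play_rows", "arguments": {
  "targets": [
    [[0, 0, -0.02, 0, 0, 0], [0, 0, -0.03, 0, 0, 0], [0, 0, -0.03, 0, 0, 0], [0, 0, -0.03, 0, 0, 0], [0, 0, -0.03, 0, 0, 0], [0, 0, 0, 0, 0, 0], [0, 0, 0, 0, 0, 0], [0, 0, 0, 0, 0, 0]]
  ]
}}

```text
time: 23.6
tool_pos: [463.6, 179.4, 295.5]
tool_rot: [-0.001, 0.139, 0.99, -0.0]
wrist_force: [-0.1, 0.0, -0.8]
finger_gap: 85.6
```

Request:
{"name": "play_rows", "arguments": {
  "targets": [
    [[0.04, 0, 0, 0, 0, 0], [0.04, 0, 0, 0, 0, 0], [0, 0, 0, 0, 0, 0], [0, 0, 0, 0, 0, 0], [0, 0, 0, 0, 0, 0]]
  ]
}}

```text
time: 24.1
tool_pos: [387.7, 201.5, 296.0]
tool_rot: [-0.0, 0.14, 0.99, -0.0]
wrist_force: [-0.3, 0.2, 0.2]
finger_gap: 85.2
```

Run:
```python
from w import *
a,K,M=shot("h1");print(pose()[:3,3])
f,K,M=cap("scene","pics/h_scene.png");f2,_,_=cap("top")
c=np.hstack([cv2.resize(f2[165:255,410:515,::-1],(525,450),interpolation=2)])
cv2.imwrite("pics/h_box.png",c)
```

```text
[388.03618578 201.44602518 296.36099371]
```

View pics/h1.png

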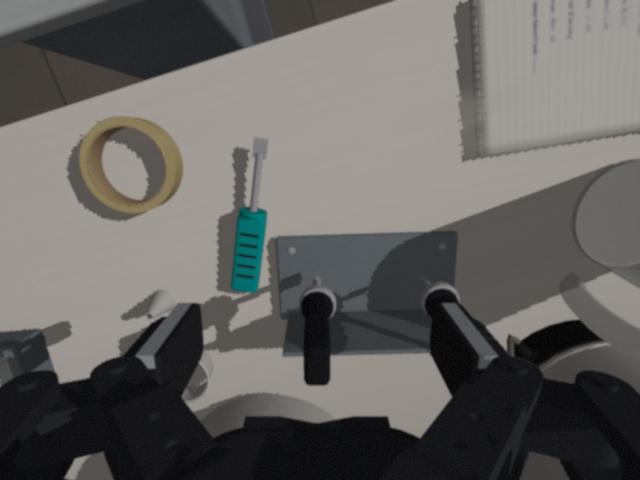

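View pics/h_scene.png

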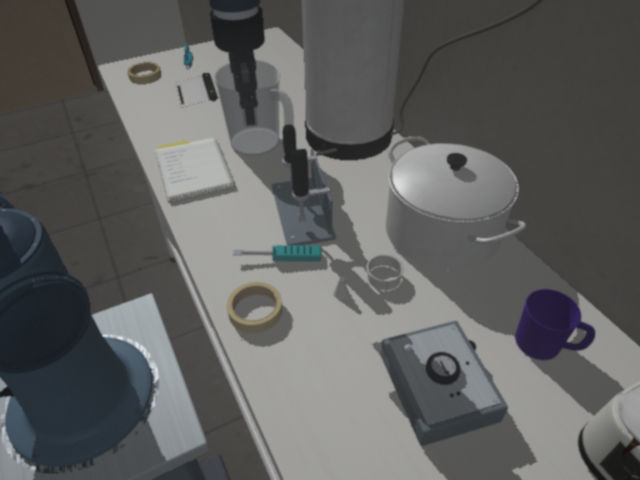

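View pics/h_box.png

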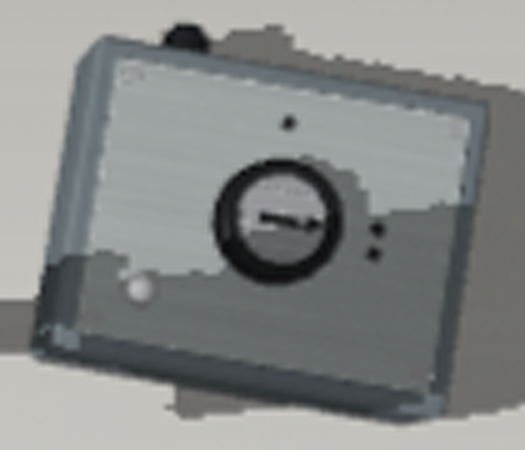

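Run:
```python
from h import *
a=cv2.GaussianBlur(cv2.imread("pics/e4.png").max(2).astype(float),(5,5),1)
d=np.load("avg.npz");K=d["K"];Tc=np.linalg.inv(d["T"])@d["M"]
M=goal([491.8,-241.95,259.7],np.pi-1.8498)@Tc
def head(pts):
    l=cv2.fitLine(np.float32(pts),cv2.DIST_HUBER,0,.01,.01).ravel();p=l[2:]
    A=onz(K,M,*(p-40*l[:2]),54);B=onz(K,M,*(p+40*l[:2]),54);return (B-A)
# left plate edge (near-robot edge), right plate edge (far)
L=[(235+np.argmax(np.diff(a[v,235:268]))+.5,v) for v in range(150,235,4)]
Rr=[(372+np.argmin(np.diff(a[v,372:398]))+.5,v) for v in range(175,270,4)]
U=[(u,118+np.argmax(np.diff(a[118:150,u]))+.5) for u in range(262,372,5)]
print(L[::5],Rr[::5],U[::5])
for n,p in(("L",L),("R",Rr)):
    dd=head(p);dd*=np.sign(dd[1]);print(n,"yaw",np.arctan2(-dd[0],dd[1]))
dd=head(U);dd*=np.sign(dd[0]);print("U yaw",np.arctan2(dd[1],dd[0]))
```

```text
[(np.float64(243.5), 150), (np.float64(246.5), 170), (np.float64(249.5), 190), (np.float64(252.5), 210), (np.float64(254.5), 230)] [(np.float64(381.5), 175), (np.float64(382.5), 195), (np.float64(383.5), 215), (np.float64(384.5), 235), (np.float64(385.5), 255)] [(262, np.float64(133.5)), (287, np.float64(131.5)), (312, np.float64(128.5)), (337, np.float64(126.5)), (362, np.float64(123.5))]
L yaw -0.19022813844490105
R yaw -0.18788674305248512
U yaw -0.18734650523702545
```

Run:
```python
from cell import bot
print(bot.finish_job())
```

```text
the job is handed in; nothing more can be done
None
```

I turned the selector a quarter turn with the flat driver and put the driver back in its ring. The job was handed in at about 24.5 s of the 64 s allowed.

- **Selector:** I took the black flat-handled driver from the stand's right ring and set its blade about 6 mm into the slot, then turned it clockwise. With the blade lifted out, the wrist picture puts the selector at about 1.56 rad (target 1.571). In that same picture three edges of the box's top plate agreed on its direction to within 0.003 rad.
- **Driver:** I lowered it through the free right ring until I felt the collar touch, at the same height as at the start. I then let go and backed off up and toward the robot. The last pictures show it upright in the ring, with the awl still in the other ring.
- **Disagreement:** the last top-camera crop, read by eye, put the arrow about 0.05 rad short of the double dot. The slot is only about 9 pixels long there, so I trusted the wrist view.
- **Turquoise look-alike:** it stood upright in the first picture and was lying on the counter by the first wrist picture (about 2.4 s). I was never near it with the gripper, whose fingertips were at least 230 mm up. I think it fell by itself and left it alone, but I did not rule out another part of the arm.

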